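# Set the sample rotor upright between its centres and wedge its cassettes tight

### The job

Turn the sample rotor (it has a round grip drum at one end) between its two centres until the index fin on its flange, and with it the row of white cassettes, faces straight up. Then take the wedge (the black piece with the rectangular head) out of its rack and press it thin end down into the gap at the end of the cassette row until the row is packed tight; let go, leaving it wedged upright with the fin still straight up. Leave the two round-headed spacers in the rack and do not disturb anything else on the bench.

Things in the scene. Friction and masses are not known exactly. Their poses are not given: they have to be found in the camera images.
- cradle: Fixed aluminium stand of the rotor: base plate 90 x 310 x 12 mm (x, y, z), at each end (y = +-140 mm) an upright 50 mm wide, 20 mm thick, 118 mm high, with a pointed steel centre. Origin: centre of its underside, on the bench. Its y axis runs along the rotor's axis, which is 100 mm up, from the grip drum (-y end) to the wedge gap (+y end). Position and yaw vary.
- rotor (a joint): Rotor angle about the cradle's +y axis (right-handed), rad. 0 or 2 pi: fin and cassettes straight up; pi: straight down; rising from 0 it tips the fin towards the cradle's +x. Turns both ways between -3.2 and 9.5; a drag of 0.25 N m holds it where it is left. Starts anywhere from 0.9 to 5.38.
- drum (a point): Centre of the rotor's grip drum, on the rotor's axis, 100 mm above the bench, 88 mm from the cradle's middle towards -y: a plain round grey cylinder 50 mm in diameter, 60 mm long, gripped across its diameter. Axes turn with the rotor: y along the axis, z towards the fin.
- fin (a point): Tip of the index fin, a bar 6 mm wide and 8 mm long standing out from the rim of an aluminium flange (68 mm in diameter) beside the drum; 46 mm from the rotor's axis, 54 mm from the cradle's middle towards -y. The rest of the rotor lies within 36 mm of its axis. Axes as point drum.
- gap (a point): Mid-mouth of the wedge gap when the row is tight, level with the cassettes' tops, 18 mm from the rotor's axis, 86 mm from the cradle's middle towards +y. Axes turn with the rotor: y along its axis, z out of the gap (fin side). Tight, the mouth is 14.3 mm wide (y); loose, it is narrower by joint slider and its middle half of that further to +y. 38 mm deep, narrowing downwards like the wedge.
- end_block (a point): Top of the fixed aluminium end block that bounds the gap on its +y side, with a disc 58 mm in diameter at its outer end; 18 mm from the axis. The gap's other side is the last white cassette, which slides. Both faces slope 7 degrees; low side walls 36 mm apart (x) bound the gap. Grey screw caps stand 6 mm above the cassettes' tops.
- slider (a joint): How far the last white cassette stands off its neighbour, m: 0 = row packed tight, larger = nearer the end block (gap narrower). Starts at 0.0025 to 0.0045; slides with about 2.5 N of drag; the wedge pushes it back to 0.
- rack: Fixed grey block 60 x 145 x 44 mm with three pockets in a row along its y axis (at -45, 0, +45 mm), each 30 x 16.5 mm and 36 mm deep. Origin: centre of its underside, on the bench. Position and yaw vary; which pocket holds which piece varies.
- wedge_center (a point): Centre of the loose black wedge, half-way up its 75 mm height; z up along it (thin end down), x along its 28 mm width, y across its thickness; x and y as the rack's at the start, when its tip stands 8 mm above the bench. Either way round fits. 40 to 85 g. Tight in the gap, this centre is about 3.5 mm beyond point gap along gap z; pressing it home takes 5 to 15 N.
- wedge_head (a point): Middle of the wedge's rectangular head, 25 mm above its centre: 30 (x) x 20 (y) x 25 mm tall. Below it the blade, 50 mm long, both faces sloping 7 degrees, 18 mm thick under the head, 6 mm at its rounded tip.
- spacer_a_center (a point): Centre of a black parallel spacer of the same height (75 mm) standing in the rack, with a round head 28 mm in diameter. Not needed; leave in place.
- spacer_b_center (a point): Centre of a second, identical round-headed spacer. Not needed; leave in place.
- tall_bottle: Amber bottle 60 mm in diameter, 180 mm tall, beyond the trough end of the cradle. Origin: centre of its underside. Leave alone.
- short_bottle: Clear jar 60 mm in diameter, 110 mm tall. Origin: centre of its underside. Leave alone.
- dish: Flat glass dish 60 mm in diameter, 14 mm tall, on the robot's side of the cradle. Origin: centre of its underside. Leave alone.
- spatula: Thin hand tool lying on the bench, 150 mm long, along its x axis. Leave alone.
- tray: Red open tray 100 x 120 x 35 mm. Origin: centre of its underside. Leave alone.
- beaker: Glass beaker 60 mm in diameter, 70 mm tall. Origin: centre of its underside. Leave alone.
Things that resemble listed ones, but are neither listed nor needed, are in the scene too. Leave any purple or red look-alike of the part that bears wedge_center alone.

How it is judged:
By the outcome, as a careful person would: the job done as asked, in the order asked, and still so for the second after the job is handed in, with the robot touching nothing.
It also fails if it takes over 72 s, if anything falls off the work surface, if the arm or the gripper's body presses on something with over 40 N, if the wrist force passes 120 N, or if a joint passes its speed limit or range.

### The arm

A 6-joint arm with a two-finger parallel gripper is mounted at the origin on the work surface. World frame = base frame: x ahead of the robot, y to its left, z up, the work surface at z = 0. Lengths are in mm, angles in degrees, forces in N, time in s.
With the tool pointing down it reaches from about 300 to 850 mm from the base axis. Payload 4.2 kg.
Tool frame: the origin (TCP) lies between the finger pads; the fingertips stand 14 mm ahead of it and the grasp point (between the pads) lies 5 mm behind it (env.finger_overhang is the distance from the TCP to the fingertips, in mm); z points along the fingers, y is the line along which they close (so a half turn about z gives the same grasp; the last joint's range is limited). The gripper opens to 91 mm and grips with 3 to 60 N. Pads are 32 mm wide; open, the fingers measure 118 mm over their backs; the gripper's body (76 mm by 178 mm) begins 60 mm behind the grasp point.
Start: joints at [70.187, 18.312, 89.639, -0, 72.044, -1.146], TCP at [184.041, 544.767, 227.976] pointing down, gripper open.
Joint ranges: [-177.97, 177.97], [-48.28, 115.42], [12.27, 149.76], [-77.06, 257.06], [2.81, 150.46], [-146.56, 146.56]. Speed limits (degrees/s): [147.25, 147.25, 180, 180, 180, 180].

### API

Orientations are given as [roll, pitch, yaw] about the fixed x, y, z axes, in that order (R = Rz(yaw) Ry(pitch) Rx(roll)).
In Python, from workcell import status, cams, env, finder gives the robot as it stands.
- The arm moves only by the tool apply_moves, never from a script. Its argument "increments" is a list of rows, each a list of 7 numbers: the opening, from -1 (shut) to 1 (fully open), then the shift along the world's x, y, z in m, then the turn, a rotation vector about the world's x, y, z in degrees. In form: [[gripper, x, y, z, ax, ay, az], ...]. A call has 1 to 5 rows; each row shifts and turns the commanded pose from where the row before left it; what a row does not reach is not made up. A row lasts 1/12 s, in which the tool goes at most 41.7 mm and 7.16 degrees, less where a joint would pass 70% of its speed; a pose out of reach is approached as far as the arm can. A call with a gripper value outside its range is refused whole. The fingers move at their own pace and stop on an object; "newtons" is the grip in N (left out, the last holds). Time passes only in rows, so rows that do not move let the fingers close. It gives the time, the measured TCP pose, the force, the opening and the grip force at its end, in the units of the state.
- status.state(): the state, without advancing time (a new reading comes with each control period).
- cams.grab_frame(name): name is "scene" or "side" or "wrist"; returns a dict with "color" (480x640x3 uint8, red, green, blue), "intrinsics" (3x3 intrinsics, pixels), "R" (3x3) and "t" (3): a world point X has camera coordinates R X + t. Camera axes: x right, y down, z forward; pixel columns grow to the right and rows downward; lengths in mm; the calibration is good to about 2 mm. A picture is of the moment at which its call begins. There is no depth.
- env.job_done(): hands the job in; it is judged then, once.
Trained networks look in the newest picture that a camera, given by its name, has taken for a name from the list of things; names that differ only in an ending like _2 or _b are one class to them, and where a whole thing is asked for, a point or a joint stands for the part that bears it (a point fixed in the world has none). Each returns a list of dicts, best first, with "score" (0 to 1); they miss things now and then, are a little off and sometimes report something else, mostly with a low value. They report only what shows in the picture. A call takes as long as a camera call. They do not tell look-alikes from the thing itself.
- finder.boxes_of(query, camera): "rect" ([left, top, width, height] in pixels, round what is visible of it).
- finder.trace(query, camera): "pixels" (480x640 bool, what is visible of it) and "rect" ([left, top, width, height] in pixels, round what is visible of it).
The state is a dict: "time_s": time; "qpos": joint angles; "qvel": joint speeds; "effort": joint torques, N m; "ee_pos": TCP position; "ee_rot": TCP orientation; "force": force on the tool from outside, world axes, zero at the start; "torque": the same for the moment, N m; "gripper_width": finger opening in mm; "gripper_force": force on a finger pad.
Only numpy, scipy, OpenCV 4.12 (cv2) and the standard library are available. Lean on these libraries where they do the work, as an engineer would, in place of code of your own. Each camera call takes 0.05 s, during which the arm holds its last target. There are 200 camera calls.

## Working session

There is one attempt and no reset: what is moved stays moved. The work goes in short steps, Python scripts to look and compute and a tool call to move; the robot and the scene stay as the last step left them, time stands still between calls to the robot, and variables do not carry over. Pictures are saved under pics/ and viewed, at most 10 in all, crops included, and the job is handed in when it is done.

Besides the shell and the picture viewer there is one more tool, called after "Call:" as name(argument=value, ...) on one line, values as JSON. apply_moves: Moves the arm, as the interface text tells. Its arguments: {"type":"object","properties":{"increments":{"type":"array","items":{"type":"array","items":{"type":"number"}}},"newtons":{"type":"number"}},"required":["increments"]}

```bash
mkdir -p pics; ls; cat > h.py <<'E'
import numpy as np, cv2
from workcell import status, cams, env, finder
def grab(n):
    f=cams.grab_frame(n); return f
def proj(f,X):
    c=np.asarray(f['R'])@np.asarray(X,float).reshape(-1,3).T+np.asarray(f['t']).reshape(3,1)
    p=np.asarray(f['intrinsics'])@c; return (p[:2]/p[2]).T
def ray(f,u,v):
    R=np.asarray(f['R']);t=np.asarray(f['t']).ravel()
    d=R.T@np.linalg.inv(f['intrinsics'])@[u,v,1]; return -R.T@t,d/np.linalg.norm(d)
def onz(f,u,v,z):
    o,d=ray(f,u,v); return o+d*(z-o[2])/d[2]
def save(f,n): cv2.imwrite('pics/'+n,f['color'][:,:,::-1])
E
python3 - <<'E'
from h import *
import pickle
fs={}
for n in ['scene','side','wrist']:
    f=grab(n); fs[n]=f; save(f,n+'0.png'); print(n,'cam',np.round(ray(f,320,240)[0]),np.round(ray(f,320,240)[1],2))
    for q in ['cradle','drum','fin','gap','end_block','rack','wedge_center','wedge_head','spacer_a_center','dish','tall_bottle','short_bottle','tray','beaker']:
        try: r=finder.boxes_of(q,n)
        except Exception as e: r=[]; print(q,e)
        print(q,[(round(x['score'],2),np.round(x['rect']).astype(int).tolist()) for x in r[:4]])
pickle.dump(fs,open('f0.pkl','wb'))
im=np.vstack([np.hstack([cv2.resize(fs['scene']['color'],(400,300)),cv2.resize(fs['side']['color'],(400,300))]),np.hstack([cv2.resize(fs['wrist']['color'],(400,300)),np.zeros((300,400,3),np.uint8)])])
print(status.state())
E
```

```text
pics
scene cam [1346.  517.  755.] [-0.7  -0.46 -0.55]
cradle [(0.96, [254, 211, 95, 99])]
drum [(0.76, [264, 214, 68, 56])]
fin [(0.39, [261, 216, 73, 54])]
gap [(0.75, [265, 214, 72, 56])]
end_block [(0.91, [264, 214, 70, 58])]
rack [(0.71, [386, 286, 66, 41]), (0.57, [260, 213, 75, 56])]
wedge_center [(0.77, [426, 268, 20, 22]), (0.75, [384, 301, 13, 30]), (0.44, [395, 273, 14, 25])]
wedge_head [(0.84, [379, 305, 19, 27]), (0.63, [396, 274, 12, 24]), (0.61, [428, 267, 17, 22]), (0.45, [344, 307, 29, 43])]
spacer_a_center [(0.56, [430, 288, 20, 21])]
dish []
tall_bottle [(0.85, [246, 236, 24, 63])]
short_bottle [(0.58, [343, 310, 32, 41])]
tray [(0.8, [159, 222, 57, 37])]
beaker [(0.58, [386, 243, 18, 31])]
side cam [308. 685. 581.] [ 0.25 -0.81 -0.53]
cradle [(0.73, [153, 288, 45, 76]), (0.61, [273, 196, 84, 77]), (0.56, [256, 195, 115, 124])]
drum [(0.64, [275, 196, 81, 75])]
fin [(0.83, [273, 200, 81, 74])]
gap [(0.34, [305, 250, 6, 8])]
end_block [(0.68, [274, 198, 85, 76])]
rack [(0.75, [255, 344, 58, 100]), (0.42, [303, 174, 44, 32])]
wedge_center [(0.95, [336, 370, 13, 51]),
[... 591 characters left out ...]
ottle []
tray []
beaker []
{'time_s': 2.25, 'qpos': array([ 7.01880660e+01,  1.83113867e+01,  8.96398005e+01, -5.36842075e-05,
        7.20427940e+01, -1.14634518e+00]), 'qvel': array([ 0.01966742,  0.07822426, -0.01446902,  0.04581011,  0.03137713,
       -0.07442922]), 'effort': array([ 8.49865773e-04, -4.12348759e+01, -2.32230878e+01,  7.28314184e-02,
        3.77204921e-02, -1.49519207e-05]), 'ee_pos': array([184.03390283, 544.76903086, 227.97564223]), 'ee_rot': array([1.79993983e+02, 1.71473898e-04, 1.61334428e+02]), 'force': array([-0.69966559, -0.21692882, -0.31804679]), 'torque': array([-0.03086392, -0.05008927, -0.00208922]), 'gripper_force': 0.0, 'gripper_width': 91.35281306574555}
```

```bash
python3 - <<'E'
import pickle,cv2,numpy as np
fs=pickle.load(open('f0.pkl','rb'))
a=fs['scene']['color'][190:360,150:470]; b=fs['side']['color'][170:450,140:420]
A=cv2.resize(a,(800,425),interpolation=cv2.INTER_CUBIC)
cv2.imwrite('pics/a.png',A[:,:,::-1]); cv2.imwrite('pics/b.png',cv2.resize(b,(600,600),interpolation=cv2.INTER_CUBIC)[:,:,::-1])
E
```

```text
(no output)
```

View pics/a.png

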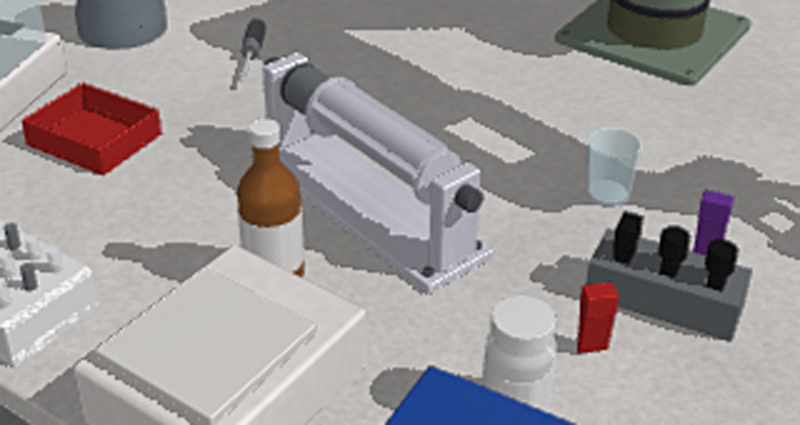

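View pics/b.png

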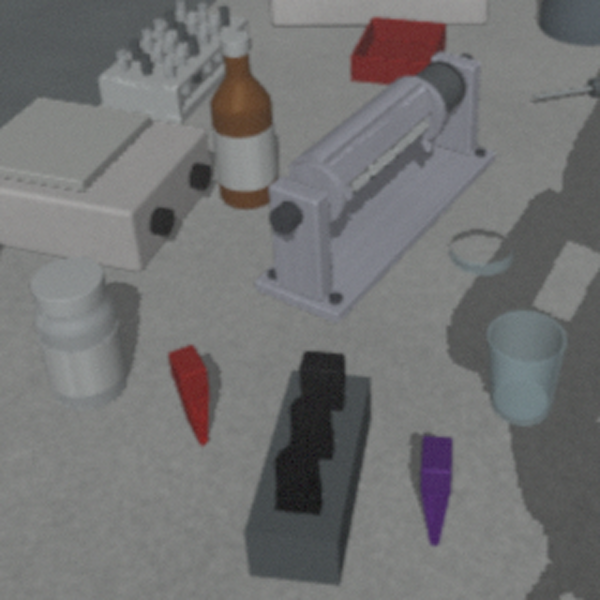

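```bash
python3 - <<'E'
import pickle
from h import *
fs=pickle.load(open('f0.pkl','rb'));S=fs['scene'];D=fs['side']
def A(u,v):return 150+u/2.5,190+v/2.5
def B(u,v):return 140+u*280/600,170+v*280/600
for n,f,p,z in [('c end corners scene',S,A(430,283),12),('',S,A(493,248),12),('side L',D,B(258,281),12),('side R',D,B(338,312),12),('side far',D,B(495,155),12),
 ('upright far top scene',S,A(264,62),118),('',S,A(305,52),118),('near top',S,A(430,180),118),('',S,A(478,163),118),
 ('side near top',D,B(272,188),118),('',D,B(328,190),118),('rack side',D,B(252,525),44),('',D,B(343,545),44),('',D,B(370,378),44),
 ('rack scene',S,A(590,275),44),('',S,A(735,298),44),('',S,A(750,270),44),('wedge head top side',D,B(324,356),83),('wedge scene',S,A(629,215),83),
 ('sp1 scene',S,A(675,230),83),('sp2',S,A(722,243),83),('tall',D,B(235,25),180),('purple',D,B(437,440),75),('red',D,B(183,350),75),('beaker',D,B(525,320),70),('dish',D,B(481,235),10)]:
  print(n,np.round(p),np.round(onz(f,*p,z)))
E
```

```text
c end corners scene [322. 303.] [627.  52.  12.]
 [347. 289.] [544.  74.  12.]
side L [260. 301.] [624.  52.  12.]
side R [298. 316.] [542.  72.  12.]
side far [371. 242.] [ 464. -215.   12.]
upright far top scene [256. 215.] [ 530. -238.  118.]
 [272. 211.] [ 486. -216.  118.]
near top [322. 262.] [607.  35. 118.]
 [341. 255.] [556.  57. 118.]
side near top [267. 258.] [602.  55. 118.]
 [293. 259.] [556.  45. 118.]
rack side [258. 415.] [514. 314.  44.]
 [300. 424.] [454. 311.  44.]
 [313. 346.] [481. 169.  44.]
rack scene [386. 300.] [559. 189.  44.]
 [444. 309.] [510. 314.  44.]
 [450. 298.] [463. 311.  44.]
wedge head top side [291. 336.] [507. 195.  83.]
wedge scene [402. 276.] [501. 197.  83.]
sp1 scene [420. 282.] [497. 242.  83.]
sp2 [439. 287.] [489. 286.  83.]
tall [250. 182.] [ 703. -109.  180.]
purple [344. 375.] [412. 240.  75.]
red [225. 333.] [610. 211.  75.]
beaker [385. 319.] [379. 103.  70.]
dish [364. 280.] [448. -73.  10.]
```

Call:
apply_moves(increments=[[1,0.024,-0.03,0,0,0,-4.6],[1,0.024,-0.03,0,0,0,-4.6],[1,0.024,-0.03,0,0,0,-4.6],[1,0.024,-0.03,0,0,0,-4.6],[1,0.024,-0.03,0,0,0,-4.6]])

```text
time_s: 2.67
ee_pos: [304.7, 393.4, 228.1]
ee_rot: [180.0, 0.0, 138.1]
force: [0.1, -0.4, 0.2]
gripper_width: 91.3
gripper_force: 0.0
```

Call:
apply_moves(increments=[[1,0.024,-0.03,0,0,0,-4.6],[1,0.024,-0.03,0,0,0,-4.6],[1,0.024,-0.03,0,0,0,-4.6],[1,0.024,-0.03,0,0,0,-4.6],[1,0.024,-0.03,0,0,0,-4.6]])

```text
time_s: 3.08
ee_pos: [424.9, 243.1, 228.2]
ee_rot: [180.0, -0.0, 115.1]
force: [0.1, 0.1, 1.3]
gripper_width: 91.1
gripper_force: 0.0
```

Call:
apply_moves(increments=[[1,0.024,-0.03,0,0,0,-4.6],[1,0.024,-0.03,0,0,0,-4.6],[1,0.024,-0.03,0,0,0,-4.6],[1,0,0,0,0,0,0],[1,0,0,0,0,0,0]])

```text
time_s: 3.5
ee_pos: [496.9, 153.3, 227.8]
ee_rot: [-180.0, -0.0, 101.3]
force: [-0.8, -0.3, -0.3]
gripper_width: 91.1
gripper_force: 0.0
```

```bash
python3 - <<'E'
from h import *
import pickle
f=grab('wrist'); save(f,'w1.png'); pickle.dump(f,open('w1.pkl','wb'))
s=status.state(); print(s['time_s'],s['ee_pos'],s['ee_rot'],s['qpos'])
print(f['intrinsics'],ray(f,320,240))
for q in ['rack','wedge_center','wedge_head','spacer_a_center']:
    r=finder.trace(q,'wrist'); print(q,[(round(x['score'],2),np.round(x['rect']).tolist()) for x in r[:4]])
E
```

```text
3.55 [496.02323186 154.39266148 227.79905512] [-1.79964041e+02 -3.05904431e-02  1.01464446e+02] [1.60002268e+01 1.33340423e+01 9.67231811e+01 3.54833084e-02
 6.99762078e+01 4.52361121e+00]
[[379.63028378   0.         318.47407403]
 [  0.         379.63028378 242.87966454]
 [  0.           0.           1.        ]] (array([481.07094728, 234.58916814, 385.06434128]), array([ 0.05873396, -0.27930538, -0.95840431]))
rack [(0.9, [306.0, 27.0, 80.0, 184.0]), (0.73, [427.0, 416.0, 24.0, 3.0])]
wedge_center [(0.89, [322.0, 164.0, 42.0, 31.0]), (0.75, [223.0, 64.0, 32.0, 47.0]), (0.72, [430.0, 155.0, 50.0, 48.0])]
wedge_head [(0.87, [222.0, 65.0, 29.0, 48.0]), (0.76, [325.0, 164.0, 39.0, 31.0]), (0.73, [432.0, 158.0, 49.0, 41.0])]
spacer_a_center [(0.89, [328.0, 38.0, 42.0, 42.0]), (0.53, [336.0, 380.0, 73.0, 35.0])]
```

View pics/w1.png

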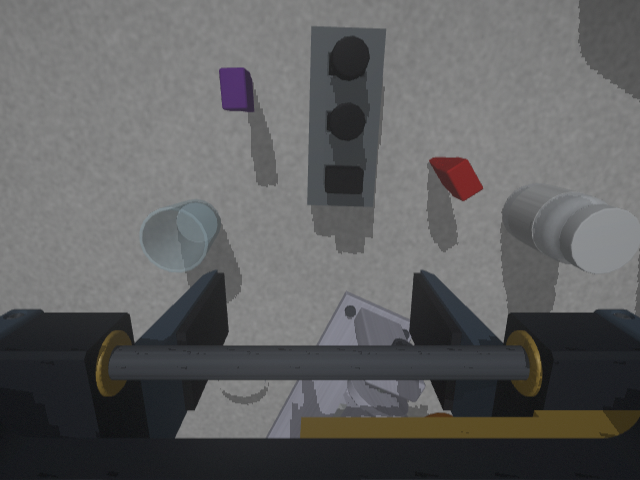

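```bash
python3 - <<'E'
from h import *
import pickle
f=pickle.load(open('w1.pkl','rb'))
C=np.array([onz(f,*p,44)[:2] for p in [(312,27),(386,28),(376,206),(307,205)]]); print(C.round(1),C.mean(0))
d=C[0]-C[3]+C[1]-C[2]; e=C[1]-C[0]+C[2]-C[3]; print('len',np.linalg.norm(d)/2,np.linalg.norm(e)/2,'az y',np.degrees(np.arctan2(d[1],d[0])),'az x',np.degrees(np.arctan2(e[1],e[0])))
g=cv2.cvtColor(f['color'],cv2.COLOR_RGB2GRAY)
print(g[150:210:4,344]); print(g[180,315:375:3])
for p in [(324,167),(362,167),(363,194),(325,192)]: print(onz(f,*p,83).round(1))
for p in [(350,58),(346,122)]: print('sp',onz(f,*p,83).round(1))
E
```

```text
[[460.4 308.2]
 [518.6 319.2]
 [545.6 177. ]
 [483.7 165.5]] [502.10819188 242.48775506]
len 144.6872311491477 61.095588581405906 az y 100.01437785597192 az x 10.605307397744184
[60 60 60 60 40 37 39 39 38 37 38 55 59 60 84]
[80 81 80 64 39 38 38 37 38 36 37 38 37 38 38 38 65 79 79 79]
[490.8 205.7  83. ]
[520.  211.6  83. ]
[525.7 191.   83. ]
[495.6 186.6  83. ]
sp [493.6 285.6  83. ]
sp [500.4 241.9  83. ]
```

Call:
apply_moves(increments=[[1,0.003,-0.036,0.005,0,0,-2.9],[1,0.003,-0.036,0.005,0,0,-2.9],[1,0.003,-0.036,0.005,0,0,-2.9],[1,0.003,-0.036,0.005,0,0,-2.9],[1,0.003,-0.036,0.005,0,0,-2.9]])

```text
time_s: 4.17
ee_pos: [510.7, -25.5, 253.5]
ee_rot: [180.0, -0.0, 87.1]
force: [0.5, 0.2, 0.1]
gripper_width: 91.1
gripper_force: 0.0
```

Call:
apply_moves(increments=[[1,0.003,-0.036,0,0,0,-2.9],[1,0.003,-0.036,0,0,0,-2.9],[1,0.003,-0.036,0,0,0,-2.9],[1,0.001,-0.036,0,0,0,-2.9],[1,0,0,0,0,0,0]])

```text
time_s: 4.58
ee_pos: [521.3, -173.7, 252.9]
ee_rot: [179.9, 0.2, 75.2]
force: [-0.2, 0.5, 0.2]
gripper_width: 91.4
gripper_force: 0.0
```

```bash
python3 - <<'E'
from h import *
import pickle
f=grab('wrist'); save(f,'w2.png'); pickle.dump(f,open('w2.pkl','wb'))
s=status.state(); print(s['time_s'],s['ee_pos'],s['ee_rot'],s['qpos'])
for q in ['drum','fin','gap']:
    r=finder.trace(q,'wrist'); print(q,[(round(x['score'],2),np.round(x['rect']).tolist()) for x in r[:4]])
c=np.array([544,-87]);y=np.array([.259,.966]);x=np.array([.966,-.259])
for n,a in [('drumtop',[0,-88,125]),('upR',[25,150,118]),('upL',[-25,150,118]),('upRi',[25,130,118]),('dR',[25,-130,118]),('dL',[-25,-130,118])]:
    print(n,proj(f,[*(c+a[0]*x+a[1]*y),a[2]]).round())
E
```

```text
4.6333 [ 521.06992048 -170.81815876  252.79734453] [1.79992757e+02 2.11976653e-02 7.52983514e+01] [-1.93399124e+01  1.50480701e+01  9.06877464e+01 -2.13433117e-02
  7.42552507e+01 -4.63247512e+00]
drum [(0.59, [281.0, 0.0, 91.0, 271.0])]
fin [(0.96, [280.0, 1.0, 86.0, 270.0])]
gap [(0.73, [283.0, 1.0, 88.0, 270.0])]
drumtop [[317. 235.]]
upR [[ 359. -142.]]
upL [[ 277. -142.]]
upRi [[ 358. -102.]]
dR [[347. 281.]]
dL [[287. 281.]]
```

View pics/w2.png

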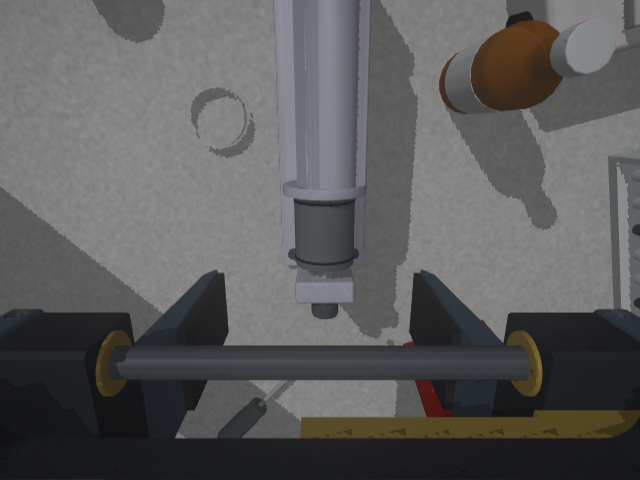

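```bash
cat >> h.py <<'E'
def cradle(c,yaw):
    a=np.radians(yaw);x=np.array([np.cos(a),np.sin(a),0]);y=np.array([-np.sin(a),np.cos(a),0]);z=np.array([0,0,1.])
    return lambda p:np.array([c[0],c[1],0])+p[0]*x+p[1]*y+p[2]*z
def rot(th,r,yy,w=0): # point at radial r, tangential w, along yy
    return [r*np.sin(th)+w*np.cos(th),yy,100+r*np.cos(th)-w*np.sin(th)]
E
python3 - <<'E'
from h import *
import pickle
from scipy.optimize import least_squares
fs=pickle.load(open('f0.pkl','rb'));S=fs['scene'];D=fs['side'];W=pickle.load(open('w2.pkl','rb'))
A=lambda u,v:(150+u/2.5,190+v/2.5); B=lambda u,v:(140+u*280/600,170+v*280/600)
# silhouettes: camera column fits; top corners of -y upright (rows 280 -> front edge)
obs=[(W,(296.5,None),(-25,-130,118)),(W,(352.5,None),(25,-130,118)),(W,(None,197.5),(0,-58,125)),(W,(274.5,0),None),
(D,B(258,281),(45,155,12)),(D,B(338,312),(-45,155,12)),(D,B(495,155),(-45,-155,12)),(S,A(430,283),(45,155,12)),(S,A(493,248),(-45,155,12)),(S,A(430,180),(25,150,118)),(S,A(478,163),(-25,150,118))]
def res(p):
    T=cradle(p[:2],p[2]);o=[]
    for f,q,m in obs:
        if m is None: continue
        P=proj(f,T(m))[0]; s=2 if f is W else 1
        for k in (0,1):
            if q[k] is not None:o.append((P[k]-q[k])*s)
    # base edges in W at z=12
    for row,l,r in [(0,274.5,371),(240,283,363)]:
        for xx,q in [(-45,l),(45,r)]:
            # point on edge with given row
            ys=np.linspace(-155,155,400);P=proj(W,np.array([T((xx,y,12)) for y in ys])); i=np.argmin(abs(P[:,1]-row)); o.append(2*(P[i,0]-q))
    return np.array(o)
r=least_squares(res,[544,-87,-15],loss='soft_l1',diff_step=1e-3);print(r.x,r.fun.round(1))
np.save('cr.npy',r.x);T=cradle(r.x[:2],r.x[2])
print('drum',T((0,-88,100)),'gap',T((0,86,118)))
k=7
for n,f,(u,v,w,h) in [('s',D,(310,185,70,80)),]:
    im=cv2.resize(np.ascontiguousarray(f['color'][v:v+h,u:u+w]),None,fx=k,fy=k,interpolation=cv2.INTER_CUBIC)
    im2=im.copy()
    for deg in range(150,271,20):
        P=[((proj(f,T(rot(np.radians(deg),rr,-54)))[0]-(u,v)+.5)*k).astype(int).tolist() for rr in (34,46)]
        cv2.line(im2,P[0],P[1],(255,0,0),1);cv2.putText(im2,str(deg),P[1],0,.4,(255,0,0))
    im=np.hstack([im,im2])
    im=cv2.resize(im,None,fx=min(1,800/im.shape[1]),fy=min(1,800/im.shape[1])); cv2.imwrite('pics/fin.png',im[:,:,::-1])
E
```

```text
[548.48789101 -88.82918861 -14.33629464] [-3.8  4.5  0.4 -2.6 -1.3 -0.9  0.2  0.1 -3.1 -1.4  0.6 -0.3 -0.4  4.5
  2.8  0.7  1.8 -3.2  0.5 -1.9  2.5]
drum [ 526.6979649  -174.08878702  100.        ] gap [569.78259153  -5.50730836 118.        ]
```

View pics/fin.png

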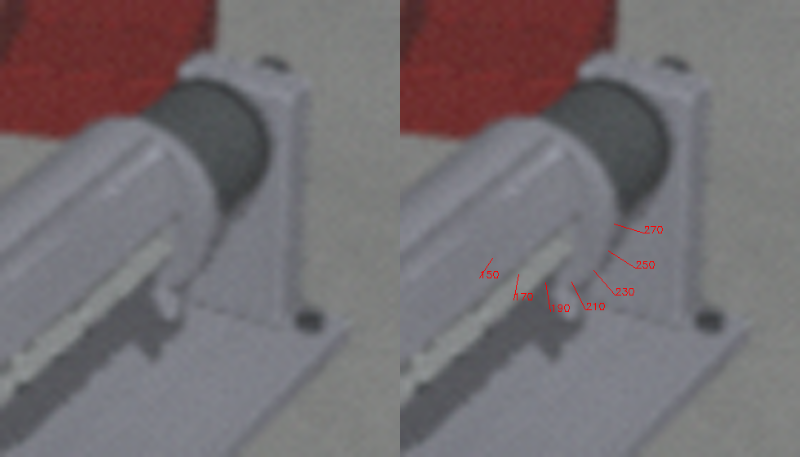

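Call:
apply_moves(increments=[[1,-0.009,0.002,-0.012,-1.6,-6.3,0.1],[1,-0.009,0.002,-0.012,-1.6,-6.3,0],[1,-0.009,0.002,-0.012,-1.6,-6.3,0],[1,-0.009,0.002,-0.012,-1.6,-6.3,0],[1,-0.009,0.002,-0.012,-1.6,-6.3,0]])

```text
time_s: 5.2
ee_pos: [476.4, -157.1, 194.6]
ee_rot: [147.8, -0.1, 75.8]
force: [1.1, 2.0, -1.2]
gripper_width: 91.2
gripper_force: 0.0
```

Call:
apply_moves(increments=[[1,-0.009,0.002,-0.011,-1.6,-6.3,0],[1,-0.009,0.002,-0.011,-1.6,-6.3,0],[1,0,0,0,0,0,0],[1,0,0,0,0,0,0]])

```text
time_s: 5.53
ee_pos: [477.2, -145.1, 186.9]
ee_rot: [142.7, -1.9, 77.4]
force: [-0.0, -1.0, 0.4]
gripper_width: 91.1
gripper_force: 0.0
```

```bash
cat > p.py <<'E'
from h import *
from scipy.spatial.transform import Rotation as Ro
s=status.state(); R=Ro.from_euler('xyz',s['ee_rot'],degrees=True).as_matrix()
c=np.load('cr.npy');T=cradle(c[:2],c[2]);a=np.radians(c[2]);X=np.array([np.cos(a),np.sin(a),0]);Y=np.array([-np.sin(a),np.cos(a),0])
print(s['time_s'],'q',s['qpos'].round(1),'pos',s['ee_pos'].round(1),'toolz',R[:,2].round(3),'tilt',np.degrees(np.arctan2(R[:,2]@X,-R[2,2])).round(2),'x.Y',(R[:,0]@Y).round(4),'y.Y',(R[:,1]@Y).round(4),'F',s['force'].round(1),s['torque'].round(2),'w',round(s['gripper_width'],1),s['gripper_force'])
print('to drum',T((0,-88,100))-s['ee_pos'])
E
python3 p.py
```

```text
5.5333 q [-23.4   0.4 129.9  31.8  15.3 -38.3] pos [ 477.2 -145.1  186.9] toolz [ 0.597 -0.107 -0.795] tilt 37.23 x.Y 0.999 y.Y 0.0043 F [-0.  -1.   0.4] [-0.04  0.38  0.01] w 91.1 0.0
to drum [ 49.51775106 -28.99858958 -86.86576686]
```

```bash
cat >> p.py <<'E'
def plan(pos,tilt,yaw=None):
    t=Ro.from_euler('xyz',[180-tilt,0,90+c[2] if yaw is None else yaw],degrees=True)
    rv=(t*Ro.from_matrix(R).inv()).as_rotvec(degrees=True)
    print('d mm',(np.asarray(pos)-s['ee_pos']).round(1),'rotvec',rv.round(2))
E
python3 - <<'E'
exec(open('p.py').read())
d=T((0,-88,100)); t=np.radians(32); tz=np.sin(t)*X-np.cos(t)*np.array([0,0,1]); print(d,tz)
plan(d-80*tz,32)
E
```

```text
5.5333 q [-23.4   0.4 129.9  31.8  15.3 -38.3] pos [ 477.2 -145.1  186.9] toolz [ 0.597 -0.107 -0.795] tilt 37.23 x.Y 0.999 y.Y 0.0043 F [-0.  -1.   0.4] [-0.04  0.38  0.01] w 91.1 0.0
to drum [ 49.51775106 -28.99858958 -86.86576686]
[ 526.6979649  -174.08878702  100.        ] [ 0.51341709 -0.13121479 -0.8480481 ]
d mm [  8.4 -18.5 -19. ] rotvec [-0.59  5.55 -1.64]
```

Call:
apply_moves(increments=[[1,0.003,-0.006,-0.006,-0.2,1.9,-0.5],[1,0.003,-0.006,-0.006,-0.2,1.9,-0.6],[1,0.0024,-0.0065,-0.007,-0.2,1.8,-0.5],[1,0,0,0,0,0,0]])

```text
time_s: 5.87
ee_pos: [488.5, -165.6, 168.7]
ee_rot: [147.9, 0.2, 75.7]
force: [0.7, -0.3, 0.1]
gripper_width: 90.9
gripper_force: 0.0
```

Call:
apply_moves(increments=[[1,0.0103,-0.0026,-0.017,0,0,0],[1,0.0103,-0.0026,-0.017,0,0,0],[1,0,0,0,0,0,0]])

```text
time_s: 6.12
ee_pos: [506.9, -169.5, 131.7]
ee_rot: [148.2, 0.0, 75.7]
force: [-0.9, 0.5, -0.2]
gripper_width: 91.2
gripper_force: 0.0
```

```bash
echo "plan(T((0,-88,100)),32)" > e.py; cat p.py e.py > p2.py; python3 p2.py
```

```text
6.1167 q [-22.2   9.3 127.   19.1  12.8 -25.4] pos [ 506.9 -169.5  131.7] toolz [ 0.511 -0.13  -0.85 ] tilt 31.8 x.Y 1.0 y.Y 0.0004 F [-0.9  0.5 -0.2] [0.03 0.4  0.04] w 91.2 0.0
to drum [ 19.83477105  -4.61309632 -31.69638715]
d mm [ 19.8  -4.6 -31.7] rotvec [-0.04 -0.2  -0.02]
```

Call:
apply_moves(increments=[[1,0.0099,-0.0023,-0.0158,0,0,0],[1,0.0099,-0.0023,-0.0158,0,0,0],[1,0,0,0,0,0,0]])

```text
time_s: 6.37
ee_pos: [526.5, -174.1, 100.7]
ee_rot: [148.2, -0.0, 75.7]
force: [0.3, 0.3, 0.4]
gripper_width: 91.2
gripper_force: 0.0
```

Call:
apply_moves(increments=[[0,0,0,0,0,0,0],[0,0,0,0,0,0,0],[-1,0,0,0,0,0,0],[-1,0,0,0,0,0,0],[-1,0,0,0,0,0,0]], newtons=30)

```text
time_s: 6.78
ee_pos: [525.9, -174.6, 102.8]
ee_rot: [148.0, 0.0, 75.6]
force: [0.9, 0.1, -0.4]
gripper_width: 60.8
gripper_force: 0.0
```

```bash
python3 p2.py
```

```text
6.7833 q [-21.8  13.8 127.2  28.5   8.2 -34.6] pos [ 525.9 -174.6  102.8] toolz [ 0.514 -0.132 -0.848] tilt 32.04 x.Y 1.0 y.Y -0.0002 F [ 0.9  0.1 -0.4] [ 0.01  0.41 -0.01] w 60.8 0.0
to drum [ 0.7554634   0.46892601 -2.82322184]
d mm [ 0.8  0.5 -2.8] rotvec [0.05 0.03 0.04]
```

Call:
apply_moves(increments=[[-1,0,0,-0.001,0,0,0],[-1,0,0,-0.001,0,0,0],[-1,0,0,0,0,0,0],[-1,0,0,0,0,0,0]])

```text
time_s: 7.12
ee_pos: [525.9, -174.5, 100.7]
ee_rot: [148.0, 0.0, 75.6]
force: [-4.6, 1.6, 8.2]
gripper_width: 49.3
gripper_force: 30.0
```

```bash
python3 p2.py
```

```text
7.1167 q [-21.8  14.  127.3  29.7   7.9 -35.8] pos [ 525.9 -174.5  100.7] toolz [ 0.514 -0.132 -0.848] tilt 32.03 x.Y 1.0 y.Y -0.0003 F [-4.6  1.6  8.2] [-0.02  0.57  0.02] w 49.3 30.00130981206894
to drum [ 0.81145582  0.4487255  -0.67321891]
d mm [ 0.8  0.4 -0.7] rotvec [0.04 0.02 0.04]
```

Call:
apply_moves(increments=[[-1,0,0,0,0.5,1.94,0],[-1,0,0,0,0.99,3.88,0],[-1,0,0,0,1.49,5.81,0],[-1,0,0,0,1.61,6.3,0],[-1,0,0,0,1.61,6.3,0]])

```text
time_s: 7.53
ee_pos: [526.1, -174.9, 101.0]
ee_rot: [173.2, 0.1, 75.7]
force: [6.1, 0.2, -14.5]
gripper_width: 49.4
gripper_force: 30.0
```

Call:
apply_moves(increments=[[-1,0,0,0,1.61,6.3,0],[-1,0,0,0,1.61,6.3,0],[-1,0,0,0,0,0,0]])

```text
time_s: 7.78
ee_pos: [526.3, -174.9, 100.3]
ee_rot: [-173.4, 0.1, 75.7]
force: [-5.2, -0.4, 12.3]
gripper_width: 49.5
gripper_force: 30.0
```

```bash
python3 p2.py
```

```text
7.7833 q [-19.2  25.9  97.9  -0.7  62.8  -4.5] pos [ 526.3 -174.9  100.3] toolz [-0.111  0.027 -0.993] tilt -6.58 x.Y 1.0 y.Y 0.0006 F [-5.2 -0.4 12.3] [0.04 1.58 0.  ] w 49.5 30.001131892204285
to drum [ 0.44558868  0.79923867 -0.26035371]
d mm [ 0.4  0.8 -0.3] rotvec [-9.47e+00 -3.74e+01 -2.00e-02]
```

Call:
apply_moves(increments=[[-1,0,0,0,1.61,6.3,0],[-1,0,0,0,1.61,6.3,0],[-1,0,0,0,1.61,6.3,0],[-1,0,0,0,1.61,6.3,0],[-1,0,0,0,1.61,6.3,0]])

```text
time_s: 8.2
ee_pos: [526.5, -175.0, 100.4]
ee_rot: [-141.3, 0.1, 75.7]
force: [-2.5, -1.3, -1.0]
gripper_width: 49.6
gripper_force: 30.0
```

Call:
apply_moves(increments=[[-1,0,0,0,1.61,6.3,0],[-1,0,0,0,1.61,6.3,0],[-1,0,0,0,0,0,0]])

```text
time_s: 8.45
ee_pos: [524.9, -174.6, 99.0]
ee_rot: [-127.5, 0.1, 75.7]
force: [-7.7, 1.0, 5.1]
gripper_width: 49.5
gripper_force: 30.0
```

```bash
python3 p2.py
```

```text
8.45 q [-17.9  50.3  68.6  -3.2 113.5  -3.4] pos [ 524.9 -174.6   99. ] toolz [-0.769  0.195 -0.608] tilt -52.53 x.Y 1.0 y.Y -0.0003 F [-7.7  1.   5.1] [0.04 1.24 0.17] w 49.5 29.999350011348724
to drum [1.75858997 0.50983908 0.97214356]
d mm [1.8 0.5 1. ] rotvec [-2.086e+01 -8.192e+01  1.000e-02]
```

Call:
apply_moves(increments=[[1,0,0,0,0,0,0],[1,0,0,0,0,0,0],[1,0,0,0,0,0,0],[1,0,0,0,0,0,0],[1,0.0009,0.0003,0.0005,0,0,0]])

```text
time_s: 8.87
ee_pos: [526.7, -174.2, 100.6]
ee_rot: [-128.5, 0.0, 75.7]
force: [-0.4, -0.6, -0.8]
gripper_width: 79.9
gripper_force: 0.0
```

Call:
apply_moves(increments=[[1,0.0009,0.0002,0.0005,-1.6,-6.26,0],[1,0,0,0,-1.6,-6.26,0],[1,0,0,0,-1.6,-6.26,0],[1,0,0,0,-1.6,-6.26,0],[1,0,0,0,-1.6,-6.26,0]])

```text
time_s: 9.28
ee_pos: [528.5, -174.1, 102.0]
ee_rot: [-161.2, 0.1, 75.7]
force: [-0.6, -0.5, 1.0]
gripper_width: 91.2
gripper_force: 0.0
```

Call:
apply_moves(increments=[[1,0,0,0,-1.6,-6.26,0],[1,0,0,0,-1.6,-6.26,0],[1,0,0,0,-1.6,-6.26,0],[1,0,0,0,-1.6,-6.26,0],[1,0,0,0,-1.6,-6.26,0]])

```text
time_s: 9.7
ee_pos: [528.0, -174.1, 102.7]
ee_rot: [166.5, 0.1, 75.6]
force: [-0.7, -0.4, -0.2]
gripper_width: 91.2
gripper_force: 0.0
```

Call:
apply_moves(increments=[[1,0,0,0,-1.6,-6.26,0],[1,0,0,0,-1.6,-6.26,0],[1,0,0,0,0,0,0]])

```text
time_s: 9.95
ee_pos: [520.5, -171.5, 98.2]
ee_rot: [154.5, -0.0, 75.6]
force: [-2.3, 0.4, -0.9]
gripper_width: 91.6
gripper_force: 0.0
```

```bash
python3 p2.py
```

```text
9.95 q [-21.2  14.4 123.2  10.   17.2 -15.6] pos [ 520.5 -171.5   98.2] toolz [ 0.418 -0.107 -0.902] tilt 25.54 x.Y 1.0 y.Y -0.0016 F [-2.3  0.4 -0.9] [-0.01  0.43  0.07] w 91.6 0.0
to drum [ 6.1638369  -2.59676055  1.84092506]
d mm [ 6.2 -2.6  1.8] rotvec [-1.65 -6.24  0.08]
```

Call:
apply_moves(increments=[[1,0,0,0,0,0,0],[1,0,0,0,0,0,0]])

```text
time_s: 10.12
ee_pos: [529.7, -174.6, 102.4]
ee_rot: [153.9, 0.0, 75.6]
force: [0.9, 0.9, 0.8]
gripper_width: 91.0
gripper_force: 0.0
```

```bash
python3 p2.py
```

```text
10.1167 q [-21.1  14.7 122.2   9.8  17.5 -15.4] pos [ 529.7 -174.6  102.4] toolz [ 0.425 -0.11  -0.898] tilt 26.05 x.Y 1.0 y.Y -0.0001 F [0.9 0.9 0.8] [-0.01  0.31 -0.  ] w 91.0 0.0
to drum [-3.01788826  0.55464264 -2.35000271]
d mm [-3.   0.6 -2.4] rotvec [-1.44 -5.77  0.03]
```

Call:
apply_moves(increments=[[0,-0.003,0,-0.0015,0,0,0],[0,0,0,0,0,0,0],[0,0,0,0,0,0,0],[-1,0,0,0,0,0,0],[-1,0,0,0,0,0,0]])

```text
time_s: 10.53
ee_pos: [525.2, -174.1, 99.4]
ee_rot: [154.0, 0.0, 75.6]
force: [-0.2, 0.1, 0.7]
gripper_width: 60.7
gripper_force: 0.0
```

Call:
apply_moves(increments=[[-1,0,0,0,0,0,0],[-1,0,0,0,0,0,0],[-1,0,0,0,0,0,0],[-1,0,0,0,0,0,0]])

```text
time_s: 10.87
ee_pos: [526.2, -174.6, 100.1]
ee_rot: [153.9, 0.1, 75.6]
force: [6.3, -1.2, -2.5]
gripper_width: 49.5
gripper_force: 30.0
```

```bash
python3 p2.py; python3 - <<'E'
from h import *
import pickle
f=grab('side'); pickle.dump(f,open('s2.pkl','wb'))
c=np.load('cr.npy');T=cradle(c[:2],c[2])
u,v,w,h=280,170,90,90;k=4.4
im=cv2.resize(np.ascontiguousarray(f['color'][v:v+h,u:u+w]),None,fx=k,fy=k,interpolation=cv2.INTER_CUBIC);im2=im.copy()
for deg in range(250,331,20):
    P=[((proj(f,T(rot(np.radians(deg),rr,-54)))[0]-(u,v)+.5)*k).astype(int).tolist() for rr in (34,46)]
    cv2.line(im2,P[0],P[1],(255,0,0),1);cv2.putText(im2,str(deg),P[1],0,.4,(255,0,0))
cv2.imwrite('pics/fin2.png',np.hstack([im,im2])[:,:,::-1])
E
```

```text
10.8667 q [-21.3  14.6 122.8  10.3  16.9 -16.1] pos [ 526.2 -174.6  100.1] toolz [ 0.427 -0.11  -0.898] tilt 26.14 x.Y 1.0 y.Y -0.0003 F [ 6.3 -1.2 -2.5] [-0.03 -0.27  0.06] w 49.5 29.998587369918823
to drum [ 0.4791224   0.48531365 -0.12600823]
d mm [ 0.5  0.5 -0.1] rotvec [-1.4  -5.69  0.05]
```

View pics/fin2.png

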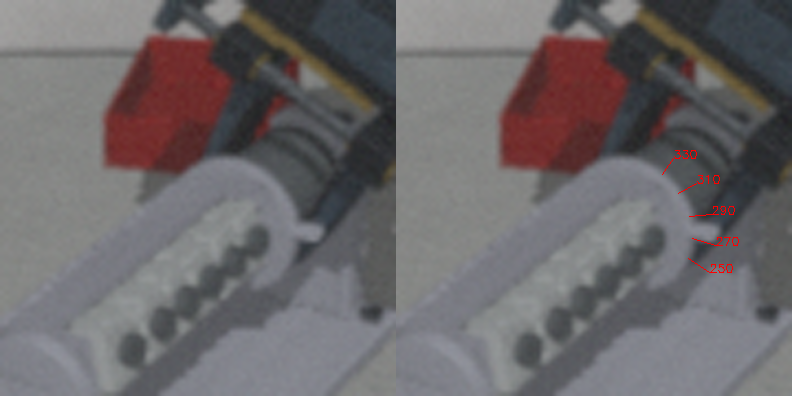

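Call:
apply_moves(increments=[[-1,0,0,0,0.5,1.94,0],[-1,0,0,0,0.99,3.88,0],[-1,0,0,0,1.49,5.81,0],[-1,0,0,0,1.61,6.3,0],[-1,0,0,0,1.61,6.3,0]])

```text
time_s: 11.33
ee_pos: [526.2, -174.6, 100.3]
ee_rot: [179.1, 0.1, 75.6]
force: [7.8, -1.2, -14.4]
gripper_width: 49.6
gripper_force: 30.0
```

Call:
apply_moves(increments=[[-1,0,0,0,1.61,6.3,0],[-1,0,0,0,1.61,6.3,0],[-1,0,0,0,1.61,6.3,0],[-1,0,0,0,1.61,6.3,0],[-1,0,0,0,1.61,6.3,0]])

```text
time_s: 11.75
ee_pos: [526.4, -174.6, 100.2]
ee_rot: [-148.4, 0.1, 75.7]
force: [1.7, -0.3, -1.6]
gripper_width: 49.2
gripper_force: 30.0
```

Call:
apply_moves(increments=[[-1,0,0,0,1.61,6.3,0],[-1,0,0,0,1.61,6.3,0],[-1,0,0,0,1.49,5.81,0],[-1,0,0,0,0,0,0],[-1,0,0,0,0,0,0]])

```text
time_s: 12.17
ee_pos: [525.1, -174.3, 99.1]
ee_rot: [-129.2, 0.1, 75.7]
force: [2.8, -0.5, 2.4]
gripper_width: 49.6
gripper_force: 30.0
```

```bash
python3 p2.py; python3 - <<'E'
from h import *
import pickle
c=np.load('cr.npy');T=cradle(c[:2],c[2])
fw=grab('wrist'); pickle.dump(fw,open('w3.pkl','wb')); save(fw,'w3.png')
f=grab('side'); pickle.dump(f,open('s3.pkl','wb'))
u,v,w,h=280,170,90,90;k=4.4
im=cv2.resize(np.ascontiguousarray(f['color'][v:v+h,u:u+w]),None,fx=k,fy=k,interpolation=cv2.INTER_CUBIC)
cv2.imwrite('pics/fin3.png',np.hstack([im,cv2.resize(fw['color'],(528,396))])[:,:800,::-1])
E
```

```text
12.1667 q [-17.9  49.3  69.5  -3.  111.8  -3.4] pos [ 525.1 -174.3   99.1] toolz [-0.751  0.191 -0.632] tilt -50.78 x.Y 1.0 y.Y -0.0005 F [ 2.8 -0.5  2.4] [-0.11 -0.01  0.11] w 49.6 30.000565946102142
to drum [1.63135327 0.17435796 0.94186978]
d mm [1.6 0.2 0.9] rotvec [-2.044e+01 -8.022e+01  2.000e-02]
```

View pics/fin3.png

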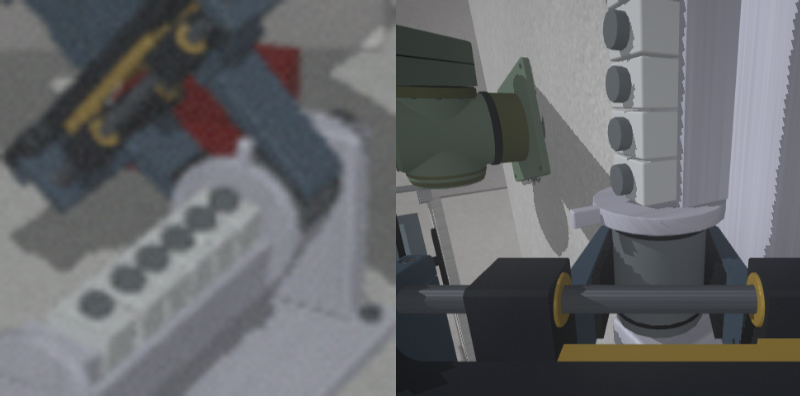

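```bash
python3 - <<'E'
from h import *
import pickle
c=np.load('cr.npy');T=cradle(c[:2],c[2])
fw=pickle.load(open('w3.pkl','rb'));fs=pickle.load(open('s3.pkl','rb'))
for th in range(-14,15,4):
    r=np.radians(th)
    print(th,'W tip',proj(fw,T(rot(r,46,-54)))[0].round(1),'root',proj(fw,T(rot(r,35,-54)))[0].round(1),'axis',proj(fw,T((0,-58,100)))[0].round(1),'S tip',((proj(fs,T(rot(r,46,-54)))[0]-(280,170)+.5)*4.4).round(0),((proj(fs,T(rot(r,36,-54)))[0]-(280,170)+.5)*4.4).round(0))
im=fw['color'][230:300,190:360]
cv2.imwrite('pics/c3.png',cv2.resize(im,None,fx=4.5,fy=4.5,interpolation=cv2.INTER_CUBIC)[:,:,::-1])
E
```

```text
-14 W tip [210.1 259.6] root [238.8 255.6] axis [319.4 253.1] S tip [256. 143.] [251. 160.]
-10 W tip [212.  262.2] root [240.5 257.5] axis [319.4 253.1] S tip [250. 140.] [246. 158.]
-6 W tip [214.5 264.8] root [242.7 259.3] axis [319.4 253.1] S tip [244. 138.] [242. 156.]
-2 W tip [217.7 267.3] root [245.5 261.1] axis [319.4 253.1] S tip [238. 136.] [237. 154.]
2 W tip [221.7 269.9] root [248.7 262.8] axis [319.4 253.1] S tip [232. 134.] [232. 153.]
6 W tip [226.3 272.3] root [252.4 264.5] axis [319.4 253.1] S tip [226. 133.] [228. 152.]
10 W tip [231.7 274.6] root [256.5 266.1] axis [319.4 253.1] S tip [220. 132.] [223. 152.]
14 W tip [237.8 276.9] root [261.2 267.6] axis [319.4 253.1] S tip [214. 132.] [219. 151.]
```

View pics/c3.png

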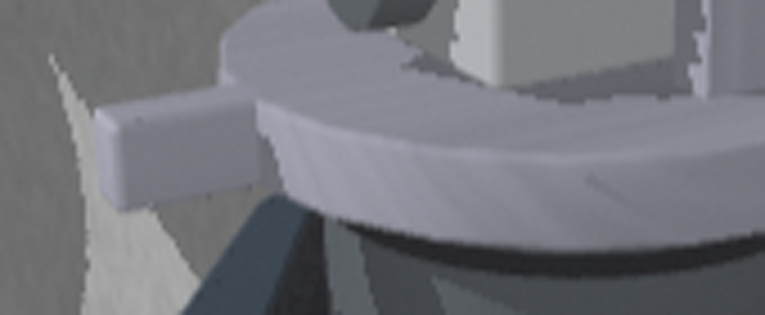

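Call:
apply_moves(increments=[[-1,0,0,0,0.75,2.9,0],[-1,0,0,0,0.75,2.9,0],[-1,0,0,0,0,0,0],[-1,0,0,0,0,0,0]])

```text
time_s: 12.6
ee_pos: [524.9, -174.2, 99.2]
ee_rot: [-123.4, 0.0, 75.7]
force: [3.3, -1.2, 2.0]
gripper_width: 49.4
gripper_force: 30.0
```

Call:
apply_moves(increments=[[1,0,0,0,0,0,0],[1,0,0,0,0,0,0],[1,0,0,0,0,0,0],[1,0,0,0,0,0,0],[1,0.0009,0,0.0005,0,0,0]])

```text
time_s: 13.02
ee_pos: [525.4, -174.0, 100.0]
ee_rot: [-123.4, 0.0, 75.7]
force: [-0.1, -0.4, 0.5]
gripper_width: 79.8
gripper_force: 0.0
```

Call:
apply_moves(increments=[[1,0.0009,0.0002,0.0005,-1.6,-6.26,0],[1,0,0,0,-1.6,-6.26,0],[1,0,0,0,-1.6,-6.26,0],[1,0,0,0,-1.6,-6.26,0],[1,0,0,0,-1.6,-6.26,0]])

```text
time_s: 13.43
ee_pos: [527.2, -174.0, 101.0]
ee_rot: [-156.2, 0.0, 75.7]
force: [0.1, -0.2, -0.2]
gripper_width: 91.6
gripper_force: 0.0
```

Call:
apply_moves(increments=[[1,0,0,0,-1.6,-6.26,0],[1,0,0,0,-1.6,-6.26,0],[1,0,0,0,-1.6,-6.26,0],[1,0,0,0,-1.2,-4.9,0],[1,0,0,0,0,0,0]])

```text
time_s: 13.85
ee_pos: [522.5, -172.6, 101.2]
ee_rot: [179.9, -0.0, 75.6]
force: [-1.4, 1.5, -0.4]
gripper_width: 91.1
gripper_force: 0.0
```

```bash
python3 p2.py; python3 - <<'E'
from h import *
import pickle
c=np.load('cr.npy');T=cradle(c[:2],c[2])
fw=grab('wrist'); pickle.dump(fw,open('w4.pkl','wb'))
for th in (-6,-3,0,3,6):
    r=np.radians(th); print(th,proj(fw,T(rot(r,46,-54)))[0].round(1),proj(fw,T(rot(r,36,-54)))[0].round(1))
print('axis',[proj(fw,T((0,y,z)))[0].round(1) for y,z in ((-58,100),(-130,118),(0,118),(80,118))])
im=fw['color'][40:300,235:405]
cv2.imwrite('pics/c4.png',cv2.resize(im,None,fx=2.3,fy=2.3,interpolation=cv2.INTER_CUBIC)[:,:,::-1])
E
```

```text
13.85 q [-1.950e+01  2.250e+01  1.033e+02  1.000e-01  5.410e+01 -5.200e+00] pos [ 522.5 -172.6  101.2] toolz [ 0.002  0.    -1.   ] tilt 0.11 x.Y 1.0 y.Y -0.0003 F [-1.4  1.5 -0.4] [-0.09  0.09  0.  ] w 91.1 0.0
to drum [ 4.23999408 -1.51977666 -1.19000786]
d mm [ 4.2 -1.5 -1.2] rotvec [-7.940e+00 -3.089e+01  1.000e-02]
-6 [316.1 286.9] [319.3 275.4]
-3 [323.6 287.2] [324.7 275.5]
0 [331.1 287.2] [330.2 275.6]
3 [338.6 287.2] [335.6 275.5]
6 [346.  286.9] [341.  275.4]
axis [array([327.6, 253.4]), array([327.4, 417.6]), array([330. , 112.8]), array([ 332.6, -179.9])]
```

View pics/c4.png

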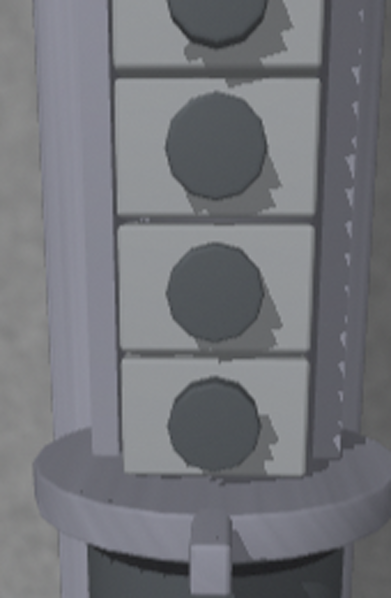

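Call:
apply_moves(increments=[[0,0,0,0,0,0,0],[0,0,0,0,0,0,0],[0,0,0,0,0,0,0],[0,0,0,0,0,0,0],[0,0,0,0,0,0,0]])

```text
time_s: 14.32
ee_pos: [527.1, -174.0, 99.8]
ee_rot: [179.9, -0.0, 75.7]
force: [-0.1, -0.2, 0.1]
gripper_width: 60.8
gripper_force: 0.0
```

```bash
python3 p2.py; python3 - <<'E'
from h import *
import pickle
c=np.load('cr.npy');T=cradle(c[:2],c[2])
fw=grab('wrist'); pickle.dump(fw,open('w5.pkl','wb'))
for th in (-6,-3,0,3,6):
    r=np.radians(th); print(th,proj(fw,T(rot(r,46,-54)))[0].round(1),'cassette c',proj(fw,T(rot(r,18,-40)))[0].round(1))
print('axis',[proj(fw,T((0,y,z)))[0].round(1) for y,z in ((-58,100),(-130,118),(0,118),(80,118))])
g=fw['color'].astype(int)
for row in (284,287): print(row,g[row,305:350,0])
for row in (215,): print(row,g[row,275:375,0])
for row in (276,278): print(row,[int(v) for v in g[row,262:395,1]])
E
```

```text
14.3167 q [-19.5  22.9 102.8   0.   54.2  -5.2] pos [ 527.1 -174.    99.8] toolz [ 0.002 -0.    -1.   ] tilt 0.13 x.Y 1.0 y.Y 0.0001 F [-0.1 -0.2  0.1] [-0.07  0.09 -0.03] w 60.8 0.0
to drum [-0.43949166 -0.13157204  0.16061534]
d mm [-0.4 -0.1  0.2] rotvec [-7.920e+00 -3.087e+01 -1.000e-02]
-6 [300.8 288.1] cassette c [311.3 224. ]
-3 [308.3 288.4] cassette c [313.8 224.1]
0 [315.9 288.5] cassette c [316.3 224.1]
3 [323.5 288.4] cassette c [318.8 224.1]
6 [331.  288.1] cassette c [321.2 224. ]
axis [array([316.5, 254. ]), array([316.5, 419.5]), array([316.1, 112.1]), array([ 315.8, -184.5])]
284 [143 143 143 143 144 144 143 143 144 144 143 142 144 128 113  83  78  94
  94  93  95  95  95  95  94  89 102 100  96  95  82  83  78  92  84  84
  83  81  71  71  68  56  50  50  40]
287 [142 142 141 141 142 142 142 142 142 142 142 142 141 127 112  81  56  36
  38  37  36  36  36  35  34  37  34  35  36  36  37  34  35  34  35  34
  35  34  35  34  34  33  36  35  34]
215 [149 153 153 154 155 154 154 155 154 154 154 154 154 154 153 154 154 153
 153 153 153 139  80  82  89  89  87  85  86  8
[... 863 characters left out ...]
 98, 94, 90, 37, 34, 34, 36, 35, 36, 36, 36, 41, 45, 45, 45, 47]
278 [90, 99, 120, 137, 139, 138, 138, 137, 137, 137, 137, 137, 138, 138, 137, 137, 137, 135, 136, 138, 138, 139, 140, 140, 139, 138, 137, 136, 136, 138, 140, 140, 141, 141, 141, 142, 141, 139, 138, 139, 118, 139, 144, 147, 146, 146, 145, 144, 144, 144, 143, 142, 142, 141, 140, 139, 122, 104, 82, 77, 98, 98, 98, 97, 96, 97, 131, 129, 130, 132, 131, 131, 130, 131, 131, 130, 131, 132, 131, 130, 129, 127, 125, 124, 125, 125, 125, 124, 125, 124, 123, 123, 121, 121, 119, 118, 117, 116, 115, 115, 114, 113, 112, 111, 110, 105, 102, 99, 81, 86, 74, 61, 99, 100, 100, 99, 98, 96, 93, 88, 34, 34, 34, 37, 35, 37, 36, 36, 35, 42, 45, 47, 47]
```

Call:
apply_moves(increments=[[-1,0,0,0,0,0,0],[-1,0,0,0,0,0,0],[-1,0,0,0,0,0,0],[-1,0,0,0,0,0,0],[-1,0,0,0,0.57,2.23,0]])

```text
time_s: 14.78
ee_pos: [526.5, -173.8, 100.1]
ee_rot: [-178.0, -0.0, 75.6]
force: [2.5, 0.1, -8.4]
gripper_width: 49.7
gripper_force: 30.0
```

Call:
apply_moves(increments=[[-1,0,0,0,0,0,0],[-1,0,0,0,0,0,0],[-1,0,0,0,0,0,0]])

```text
time_s: 15.03
ee_pos: [526.5, -173.8, 100.1]
ee_rot: [-177.9, -0.0, 75.7]
force: [0.8, 0.4, -4.6]
gripper_width: 49.6
gripper_force: 30.0
```

```bash
python3 p2.py
```

```text
15.0333 q [-19.4  23.8 101.2  -0.2  57.   -4.9] pos [ 526.5 -173.8  100.1] toolz [-0.035  0.01  -0.999] tilt -2.1 x.Y 1.0 y.Y -0.0001 F [ 0.8  0.4 -4.6] [-0.11 -0.   -0.04] w 49.6 29.999076426029205
to drum [ 0.22142762 -0.29684846 -0.05039926]
d mm [ 0.2 -0.3 -0.1] rotvec [ -8.47 -33.03  -0.  ]
```

Call:
apply_moves(increments=[[1,0,0,0,0,0,0],[1,0,0,0,0,0,0],[1,0,0,0,0,0,0],[1,0,0,0,-0.57,-2.23,0],[1,0,0,0,0,0,0]])

```text
time_s: 15.45
ee_pos: [525.6, -173.5, 100.7]
ee_rot: [179.8, -0.0, 75.7]
force: [-0.2, 0.9, -0.4]
gripper_width: 80.0
gripper_force: 0.0
```

Call:
apply_moves(increments=[[1,0,0,0.02,0,0,0],[1,0,0,0.03,0,0,0],[1,0,0,0.03,0,0,0],[1,0,0,0.03,0,0,0],[1,0,0,0.03,0,0,0]])

```text
time_s: 15.87
ee_pos: [526.3, -173.7, 242.2]
ee_rot: [179.8, -0.0, 75.7]
force: [0.2, -0.9, 0.3]
gripper_width: 90.8
gripper_force: 0.0
```

Call:
apply_moves(increments=[[1,0,0,0,0,0,0],[1,0,0,0,0,0,0],[1,0,0,0,0,0,0]])

```text
time_s: 16.12
ee_pos: [526.1, -173.7, 240.0]
ee_rot: [179.9, -0.0, 75.7]
force: [-0.1, 1.1, -0.6]
gripper_width: 91.2
gripper_force: 0.0
```

```bash
cat > m.py <<'E'
exec(open('p.py').read())
fw=grab('wrist'); import pickle; pickle.dump(fw,open('w6.pkl','wb'))
g=fw['color'].astype(int)
for th in (-3,0,3):
    r=np.radians(th); print(th,'tip',proj(fw,T(rot(r,46,-54)))[0].round(1),'cap',proj(fw,T(rot(r,24,-34)))[0].round(1),proj(fw,T(rot(r,24,0)))[0].round(1))
print('drum l/r',proj(fw,T((-25,-75,100)))[0].round(1),proj(fw,T((25,-75,100)))[0].round(1))
v=int(proj(fw,T((0,-75,105)))[0][1]); print('drum row',v,g[v,280:360,1].tolist())
v=int(proj(fw,T((0,-54,146)))[0][1])
for k in (-4,-2,1,3): print('fin row',v+k,g[v+k,295:345,1].tolist())
m=(abs(g-85).max(2)<25)
E
python3 m.py; python3 - <<'E'
import sys; sys.path.insert(0,'.')
from h import *; import pickle
f=pickle.load(open('w6.pkl','rb')); cv2.imwrite('pics/c6.png',cv2.resize(np.ascontiguousarray(f['color'][0:300,240:400]),None,fx=2,fy=2,interpolation=cv2.INTER_CUBIC)[:,:,::-1])
E
```

```text
16.1167 q [-19.5  15.9  91.3   0.   72.6  -5.2] pos [ 526.1 -173.7  240. ] toolz [ 0.002 -0.    -1.   ] tilt 0.12 x.Y 1.0 y.Y -0.0001 F [-0.1  1.1 -0.6] [-0.14  0.12 -0.05] w 91.2 0.0
to drum [   0.61827182   -0.41039797 -139.96758185]
-3 tip [315.2 203.3] cap [317.  169.6] [316.9 119.3]
0 tip [318.8 203.3] cap [318.7 169.6] [318.8 119.3]
3 tip [322.3 203.3] cap [320.5 169.6] [320.6 119.3]
drum l/r [287.5 218. ] [349.8 218.1]
drum row 219 [133, 134, 137, 135, 135, 136, 136, 132, 65, 70, 71, 73, 76, 76, 76, 76, 78, 79, 79, 80, 80, 80, 80, 81, 82, 79, 81, 81, 82, 80, 81, 82, 81, 81, 82, 82, 80, 81, 81, 78, 79, 78, 79, 78, 77, 77, 77, 58, 59, 59, 59, 58, 58, 56, 58, 58, 59, 57, 57, 58, 57, 63, 61, 62, 59, 58, 56, 53, 52, 53, 81, 94, 93, 91, 92, 92, 94, 95, 95, 93]
fin row 199 [130, 131, 130, 129, 128, 130, 133, 133, 132, 130, 130, 131, 134, 136, 133, 132, 133, 132, 133, 117, 135, 143, 141, 140, 142, 141, 140, 133, 91, 92, 92, 107, 126, 125, 127, 125, 123, 120, 120, 120, 120, 119, 117, 114, 114, 113, 112, 111, 108, 106]
fin row 201 [129, 129, 131, 130, 130, 129, 130, 132, 132, 132, 131, 129, 130, 133, 134, 133, 131, 131, 131, 116, 132, 139, 137, 137, 137, 137, 136, 130, 91, 92, 91, 91, 106, 122, 123, 123, 123, 122, 119, 117, 117, 118, 117, 115, 113, 111, 110, 109, 109, 106]
fin row 204 [118, 116, 116, 117, 125, 127, 126, 126, 128, 130, 131, 130, 129, 128, 130, 131, 132, 132, 130, 114, 137, 135, 133, 133, 134, 133, 133, 127, 89, 93, 91, 91, 91, 90, 119, 120, 118, 120, 119, 117, 113, 112, 110, 110, 108, 101, 96, 89, 86, 86]
fin row 206 [59, 58, 59, 59, 58, 59, 60, 65, 65, 66, 72, 72, 73, 81, 80, 81, 81, 82, 82, 78, 137, 134, 134, 134, 133, 131, 131, 124, 84, 69, 68, 69, 69, 68, 67, 70, 68, 70, 69, 68, 63, 63, 62, 58, 57, 57, 55, 57, 56, 52]
```

View pics/c6.png

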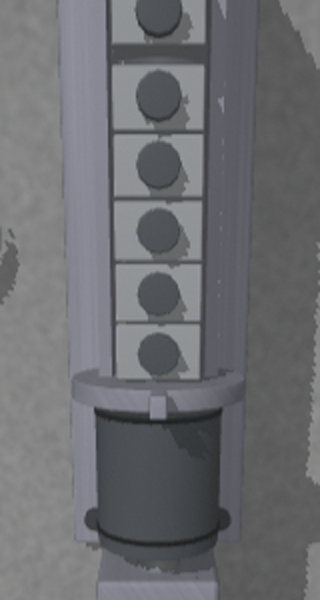

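Call:
apply_moves(increments=[[1,0.0086,0.0336,0.005,0,0,0],[1,0.0086,0.0336,0.005,0,0,0],[1,0.0086,0.0336,0,0,0,0],[1,0,0,0,0,0,0],[1,0,0,0,0,0,0]])

```text
time_s: 16.58
ee_pos: [551.9, -71.7, 248.8]
ee_rot: [-180.0, 0.0, 75.8]
force: [-0.2, -0.4, -0.0]
gripper_width: 91.0
gripper_force: 0.0
```

```bash
python3 - <<'E'
exec(open('p.py').read())
fw=grab('wrist'); import pickle; pickle.dump(fw,open('w7.pkl','wb'))
g=cv2.cvtColor(fw['color'],cv2.COLOR_RGB2GRAY).astype(np.float32)
for x in (-10,10):
    ys=np.arange(30,160,1.0); P=np.array([proj(fw,T((x,y,118)))[0] for y in ys]).astype(np.float32)
    v=cv2.remap(g,P[:,:1].copy(),P[:,1:].copy(),cv2.INTER_LINEAR).ravel()
    print(x,P[0],P[-1]); print([(int(y),int(a)) for y,a in zip(ys,v)])
for y in (75,93,110,140):
    xs=np.arange(-40,41,1.0);P=np.array([proj(fw,T((x,y,118)))[0] for x in xs]).astype(np.float32)
    v=cv2.remap(g,P[:,:1].copy(),P[:,1:].copy(),cv2.INTER_LINEAR).ravel(); print('x scan at y',y,v.astype(int).tolist())
E
```

```text
16.5833 q [-8.6 15.9 90.  -0.  74.   5.6] pos [551.9 -71.7 248.8] toolz [-0. -0. -1.] tilt -0.0 x.Y 1.0 y.Y 0.0031 F [-0.2 -0.4 -0. ] [-0.08  0.09  0.  ] w 91.0 0.0
to drum [ -25.20119577 -102.43077178 -148.8220073 ]
-10 [306.5691  220.87857] [305.5136   36.34469]
[(30, 148), (31, 148), (32, 148), (33, 146), (34, 119), (35, 111), (36, 140), (37, 146), (38, 146), (39, 147), (40, 146), (41, 147), (42, 147), (43, 148), (44, 148), (45, 148), (46, 148), (47, 148), (48, 148), (49, 148), (50, 148), (51, 148), (52, 148), (53, 149), (54, 146), (55, 128), (56, 109), (57, 100), (58, 116), (59, 113), (60, 97), (61, 122), (62, 148), (63, 146), (64, 148), (65, 147), (66, 147), (67, 148), (68, 148), (69, 148), (70, 149), (71, 149), (72, 149), (73, 149), (74, 148), (75, 148), (76, 150), (77, 150), (78, 147), (79, 139), (80, 141), (81, 141), (82, 136), (83, 126), (84, 123), (85, 97), (86, 90), (87, 89), (88, 90), (89, 90), (90, 90), (91, 83), (92, 78), (93, 113), (94, 145), (95, 146), (96, 146), (97, 145), (98, 139), (99, 137), (100, 137), (101, 136), (102, 136), (103, 137), (104, 137), (105, 135), (
[... 3005 characters left out ...]
03, 104, 100, 101, 102, 102, 105, 108, 107, 101, 101, 101, 100, 100, 98, 99, 99, 98, 99, 99, 99, 99, 100, 99, 96, 96, 97, 98, 97, 96, 95, 96, 95, 94, 95, 96, 95, 96, 96, 92, 90, 89, 89, 86, 84, 82, 79, 80, 78, 78, 77, 81, 96, 99, 99, 99, 91, 93, 94, 117, 129, 130, 130, 132, 134]
x scan at y 140 [126, 126, 127, 128, 128, 130, 133, 128, 135, 130, 129, 130, 130, 129, 129, 130, 122, 130, 137, 138, 138, 138, 139, 140, 139, 138, 139, 139, 137, 137, 135, 134, 137, 138, 136, 136, 139, 140, 138, 137, 139, 139, 139, 137, 137, 137, 138, 137, 137, 136, 135, 136, 135, 134, 136, 137, 137, 136, 139, 140, 140, 136, 133, 118, 99, 101, 129, 129, 129, 131, 134, 135, 135, 137, 136, 136, 137, 137, 136, 135, 135]
```

Call:
apply_moves(increments=[[1,-0.0054,0.0338,-0.005,0,0,3.1],[1,-0.0054,0.0338,-0.005,0,0,3.1],[1,-0.0054,0.0338,-0.005,0,0,3.1],[1,-0.0054,0.0338,-0.005,0,0,3.1],[1,-0.0054,0.0338,-0.005,0,0,3.1]])

```text
time_s: 17.05
ee_pos: [524.6, 95.7, 224.4]
ee_rot: [179.9, 0.0, 91.2]
force: [0.8, -0.2, -0.4]
gripper_width: 91.3
gripper_force: 0.0
```

Call:
apply_moves(increments=[[1,-0.0054,0.0338,-0.005,0,0,3.1],[1,-0.0054,0.0338,-0.005,0,0,3.1],[1,-0.0054,0.0338,-0.005,0,0,3.0],[1,0,0,0,0,0,0],[1,0,0,0,0,0,0]])

```text
time_s: 17.47
ee_pos: [508.7, 197.2, 209.3]
ee_rot: [179.9, 0.0, 100.4]
force: [-0.4, -0.4, 0.2]
gripper_width: 91.3
gripper_force: 0.0
```

```bash
echo "plan((509,198.5,70),0,100.3)" > e.py; cat p.py e.py > p3.py; python3 p3.py
```

```text
17.4667 q [20.  16.4 95.3 -0.1 68.3  9.6] pos [508.7 197.2 209.3] toolz [ 0.001 -0.001 -1.   ] tilt 0.06 x.Y 0.908 y.Y 0.4189 F [-0.4 -0.4  0.2] [-0.07  0.06 -0.02] w 91.3 0.0
to drum [  18.01341531 -371.24302644 -109.29081188]
d mm [   0.3    1.3 -139.3] rotvec [ 0.03  0.06 -0.13]
```

Call:
apply_moves(increments=[[1,0,0.001,-0.03,0,0,0],[1,0,0,-0.03,0,0,0],[1,0,0,-0.03,0,0,0],[1,0,0,-0.03,0,0,0],[0,0,0,-0.019,0,0,0]])

```text
time_s: 17.88
ee_pos: [508.1, 195.3, 68.6]
ee_rot: [-179.9, 0.1, 100.2]
force: [-1.1, -1.0, -0.4]
gripper_width: 87.2
gripper_force: 0.0
```

Call:
apply_moves(increments=[[0,0,0,0,0,0,0],[0,0,0,0,0,0,0],[0,0,0,0,0,0,0],[0,0,0,0,0,0,0]])

```text
time_s: 18.22
ee_pos: [510.7, 198.1, 73.2]
ee_rot: [179.6, -0.1, 100.3]
force: [0.4, -0.0, 0.2]
gripper_width: 60.5
gripper_force: 0.0
```

```bash
python3 p3.py
```

```text
18.2167 q [ 20.   24.  105.7  -0.   49.9   9.7] pos [510.7 198.1  73.2] toolz [ 0.006  0.002 -1.   ] tilt 0.33 x.Y 0.909 y.Y 0.4168 F [ 0.4 -0.   0.2] [-0.11 -0.   -0.03] w 60.5 0.0
to drum [  16.04521252 -372.19206127   26.83879853]
d mm [-1.7  0.4 -3.2] rotvec [-0.12  0.37  0.  ]
```

Call:
apply_moves(increments=[[0,-0.001,0,-0.001,0,0,0],[0,0,0,0,0,0,0],[0,0,0,0,0,0,0]])

```text
time_s: 18.47
ee_pos: [508.4, 198.5, 71.1]
ee_rot: [179.7, -0.0, 100.4]
force: [0.1, -0.1, 0.5]
gripper_width: 45.8
gripper_force: 0.0
```

```bash
python3 p3.py
```

```text
18.4667 q [ 20.1  24.1 106.   -0.   49.7   9.8] pos [508.4 198.5  71.1] toolz [ 0.004  0.001 -1.   ] tilt 0.21 x.Y 0.9085 y.Y 0.4179 F [ 0.1 -0.1  0.5] [-0.07  0.07  0.02] w 45.8 0.0
to drum [  18.33899652 -372.56848249   28.89076181]
d mm [ 0.6  0.  -1.1] rotvec [-0.08  0.24 -0.07]
```

Well placed; close.

Call:
apply_moves(increments=[[-1,0,0,-0.001,0,0,0],[-1,0,0,0,0,0,0],[-1,0,0,0,0,0,0],[-1,0,0,0,0,0,0],[-1,0,0,0,0,0,0]], newtons=40)

```text
time_s: 18.88
ee_pos: [508.1, 198.4, 69.4]
ee_rot: [179.8, -0.0, 100.4]
force: [-0.2, 0.4, 1.5]
gripper_width: 29.6
gripper_force: 40.0
```

```bash
python3 p3.py
```

```text
18.8833 q [ 20.1  24.2 106.1  -0.   49.5   9.8] pos [508.1 198.4  69.4] toolz [ 0.003  0.001 -1.   ] tilt 0.15 x.Y 0.9085 y.Y 0.4179 F [-0.2  0.4  1.5] [-0.09  0.17 -0.03] w 29.6 39.99989926815033
to drum [  18.5943479  -372.5265764    30.59143545]
d mm [0.9 0.1 0.6] rotvec [-0.06  0.17 -0.07]
```

Call:
apply_moves(increments=[[-1,0,0,0.015,0,0,0],[-1,0,0,0.02,0,0,0],[-1,0,0,0.025,0,0,0],[-1,0,0,0.035,0,0,0],[-1,0,0,0.035,0,0,0]])

```text
time_s: 19.3
ee_pos: [507.4, 198.1, 199.9]
ee_rot: [180.0, 0.0, 100.4]
force: [1.2, 0.0, -0.7]
gripper_width: 29.9
gripper_force: 40.0
```

Call:
apply_moves(increments=[[-1,0,0,0.03,0,0,0],[-1,0.0089,-0.0288,0,0,0,-3.5],[-1,0.0089,-0.0288,0,0,0,-3.5],[-1,0.0089,-0.0288,0,0,0,-3.5],[-1,0.0089,-0.0288,0,0,0,-3.5]])

```text
time_s: 19.72
ee_pos: [543.8, 82.1, 229.4]
ee_rot: [179.8, -0.0, 86.2]
force: [-0.0, 0.1, -0.3]
gripper_width: 29.7
gripper_force: 40.0
```

Call:
apply_moves(increments=[[-1,0.0089,-0.0288,0,0,0,-3.5],[-1,0.0089,-0.0288,0,0,0,-3.5],[-1,0.0089,-0.0288,0,0,0,-3.7],[-1,0,0,0,0,0,0],[-1,0,0,0,0,0,0]])

```text
time_s: 20.13
ee_pos: [570.5, -4.4, 228.9]
ee_rot: [179.9, -0.0, 75.5]
force: [-0.0, 0.4, -1.4]
gripper_width: 29.7
gripper_force: 40.0
```

Call:
apply_moves(increments=[[-1,0,0,-0.015,0,0,0],[-1,0,0,-0.015,0,0,0],[-1,0,0,0,0,0,0],[-1,0,0,0,0,0,0],[-1,0,0,0,0,0,0]])

```text
time_s: 20.55
ee_pos: [570.7, -2.4, 200.1]
ee_rot: [179.8, -0.0, 75.7]
force: [0.1, 0.5, -0.6]
gripper_width: 29.6
gripper_force: 40.0
```

```bash
echo "plan(T((0,88.1,185)),0)
dd=s['ee_pos']-T((0,86,118)); print('cradle offset x,y',(dd@X).round(2),(dd@Y).round(2),'h above final',(s['ee_pos'][2]-23.9-121.5).round(2))" > e.py; cat p.py e.py > p4.py; python3 p4.py
```

```text
20.55 q [-1.4 18.9 93.  -0.  67.9 12.9] pos [570.7  -2.4 200.1] toolz [ 0.004 -0.    -1.   ] tilt 0.23 x.Y 1.0 y.Y 0.0012 F [ 0.1  0.5 -0.6] [-0.12  0.06 -0.05] w 29.6 39.999672174453735
to drum [ -43.98241866 -171.67533759 -100.06415415]
d mm [ -0.4  -1.1 -15.1] rotvec [ 0.01  0.23 -0.07]
cradle offset x,y 0.1 3.22 h above final 54.66
```

Call:
apply_moves(increments=[[-1,-0.0003,-0.0011,-0.008,0,0,0],[-1,0,0,-0.008,0,0,0],[-1,0,0,-0.006,0,0,0],[-1,0,0,0,0,0,0],[-1,0,0,0,0,0,0]])

```text
time_s: 20.97
ee_pos: [569.8, -4.3, 176.8]
ee_rot: [179.9, -0.0, 75.7]
force: [0.3, 0.3, -0.1]
gripper_width: 29.8
gripper_force: 40.0
```

```bash
python3 p4.py
```

```text
20.9667 q [-1.6 19.9 95.  -0.  65.  12.8] pos [569.8  -4.3 176.8] toolz [ 0.002 -0.    -1.   ] tilt 0.11 x.Y 1.0 y.Y -0.0001 F [ 0.3  0.3 -0.1] [-0.1   0.05  0.  ] w 29.8 39.99959170818329
to drum [ -43.12489047 -169.759893    -76.76421995]
d mm [0.5 0.9 8.2] rotvec [0.01 0.11 0.01]
cradle offset x,y -0.25 1.15 h above final 31.36
```

Call:
apply_moves(increments=[[-1,0.0002,0.0008,-0.004,0,0,0],[-1,0,0,-0.004,0,0,0],[-1,0,0,0,0,0,0],[-1,0,0,0,0,0,0]])

```text
time_s: 21.3
ee_pos: [570.2, -3.5, 169.1]
ee_rot: [179.8, -0.0, 75.7]
force: [-0.2, 0.4, -0.2]
gripper_width: 29.4
gripper_force: 40.0
```

```bash
python3 p4.py
```

```text
21.3 q [-1.5 20.3 95.6 -0.  64.  12.8] pos [570.2  -3.5 169.1] toolz [ 0.003 -0.    -1.   ] tilt 0.15 x.Y 1.0 y.Y -0.0 F [-0.2  0.4 -0.2] [-0.06  0.11 -0.  ] w 29.4 39.99955594539642
to drum [ -43.50856428 -170.55754793  -69.11158131]
d mm [ 0.1  0.1 15.9] rotvec [0.02 0.15 0.  ]
cradle offset x,y -0.08 2.02 h above final 23.71
```

Call:
apply_moves(increments=[[-1,0,0,-0.002,0,0,0],[-1,0,0,-0.002,0,0,0],[-1,0,0,-0.002,0,0,0],[-1,0,-0.0002,-0.002,0,0,0],[-1,0,0,0,0,0,0]])

```text
time_s: 21.72
ee_pos: [570.3, -3.7, 161.0]
ee_rot: [179.8, -0.0, 75.7]
force: [-0.1, 0.2, -1.2]
gripper_width: 30.1
gripper_force: 40.0
```

```bash
python3 p4.py
```

```text
21.7167 q [-1.5 20.7 96.3 -0.  62.9 12.8] pos [570.3  -3.7 161. ] toolz [ 0.003 -0.    -1.   ] tilt 0.17 x.Y 1.0 y.Y -0.0 F [-0.1  0.2 -1.2] [-0.02 -0.06  0.01] w 30.1 39.999436140060425
to drum [ -43.62935503 -170.43278406  -61.03561101]
d mm [-0.   0.2 24. ] rotvec [0.01 0.17 0.  ]
cradle offset x,y 0.07 1.93 h above final 15.64
```

Call:
apply_moves(increments=[[-1,-0.0001,-0.0003,-0.002,0,0,0],[-1,-0.0001,-0.0002,-0.002,0,0,0],[-1,0,-0.0003,-0.002,0,0,0],[-1,0,0,0,0,0,0]])

```text
time_s: 22.05
ee_pos: [570.5, -4.4, 155.3]
ee_rot: [179.8, -0.1, 75.7]
force: [1.0, 0.6, -0.8]
gripper_width: 29.4
gripper_force: 40.0
```

```bash
python3 p4.py
```

```text
22.05 q [-1.6 20.9 96.7  0.  62.1 12.7] pos [570.5  -4.4 155.3] toolz [ 0.004 -0.    -1.   ] tilt 0.22 x.Y 1.0 y.Y -0.0001 F [ 1.   0.6 -0.8] [ 0.13 -0.2   0.06] w 29.4 39.9996954202652
to drum [ -43.75729089 -169.64096799  -55.27579563]
d mm [-0.2  1.  29.7] rotvec [0.01 0.23 0.01]
cradle offset x,y 0.39 1.19 h above final 9.88
```

Call:
apply_moves(increments=[[-1,-0.0001,-0.0003,-0.002,0,0,0],[-1,-0.0001,-0.0002,-0.002,0,0,0],[-1,0,-0.0003,-0.002,0,0,0],[-1,0,0,0,0,0,0]])

```text
time_s: 22.38
ee_pos: [569.9, -5.1, 148.8]
ee_rot: [179.8, -0.0, 75.7]
force: [1.6, 1.0, -0.9]
gripper_width: 29.7
gripper_force: 40.0
```

```bash
python3 p4.py
```

```text
22.3833 q [-1.7 21.3 97.3  0.  61.3 12.7] pos [569.9  -5.1 148.8] toolz [ 0.003  0.    -1.   ] tilt 0.15 x.Y 1.0 y.Y -0.0002 F [ 1.6  1.  -0.9] [ 0.28 -0.12  0.03] w 29.7 39.99947190284729
to drum [ -43.16032866 -168.94575113  -48.83557799]
d mm [ 0.4  1.7 36.2] rotvec [-0.01  0.16  0.01]
cradle offset x,y -0.02 0.37 h above final 3.44
```

Call:
apply_moves(increments=[[-1,0,-0.0002,-0.0015,0,0,0],[-1,0,-0.0001,-0.0015,0,0,0],[-1,0,0,0,0,0,0],[-1,0,0,0,0,0,0]])

```text
time_s: 22.72
ee_pos: [569.9, -5.5, 146.1]
ee_rot: [179.8, -0.0, 75.7]
force: [0.9, 3.1, -0.6]
gripper_width: 29.8
gripper_force: 40.0
```

```bash
python3 p4.py
```

```text
22.7167 q [-1.7 21.4 97.5  0.  60.9 12.6] pos [569.9  -5.5 146.1] toolz [ 0.003 -0.    -1.   ] tilt 0.16 x.Y 1.0 y.Y -0.0 F [ 0.9  3.1 -0.6] [ 0.37 -0.2   0.08] w 29.8 39.99944508075714
to drum [ -43.197707   -168.60720529  -46.06589078]
d mm [ 0.4  2.  38.9] rotvec [0.   0.17 0.  ]
cradle offset x,y 0.1 0.05 h above final 0.67
```

Call:
apply_moves(increments=[[-1,0,0,-0.001,0,0,0],[-1,0,0,-0.001,0,0,0],[-1,0,0,0,0,0,0],[-1,0,0,0,0,0,0]])

```text
time_s: 23.05
ee_pos: [570.1, -5.5, 145.4]
ee_rot: [179.8, -0.0, 75.7]
force: [-0.5, 3.9, 6.6]
gripper_width: 29.6
gripper_force: 40.0
```

```bash
python3 p4.py
```

```text
23.05 q [-1.7 21.4 97.6 -0.  60.8 12.6] pos [570.1  -5.5 145.4] toolz [ 0.004 -0.    -1.   ] tilt 0.23 x.Y 1.0 y.Y 0.0005 F [-0.5  3.9  6.6] [0.42 0.24 0.25] w 29.6 40.001004338264465
to drum [ -43.39172266 -168.60047825  -45.42821207]
d mm [ 0.2  2.  39.6] rotvec [ 0.02  0.23 -0.03]
cradle offset x,y 0.29 0.09 h above final 0.03
```

Call:
apply_moves(increments=[[-1,0,0,-0.001,0,0,0],[-1,0,0,-0.001,0,0,0],[-1,0,0,0,0,0,0],[-1,0,0,0,0,0,0]])

```text
time_s: 23.38
ee_pos: [570.3, -5.5, 145.0]
ee_rot: [179.7, -0.0, 75.7]
force: [-3.1, 3.1, 14.6]
gripper_width: 29.9
gripper_force: 40.0
```

```bash
python3 p4.py
```

```text
23.3833 q [-1.7 21.4 97.6 -0.  60.6 12.6] pos [570.3  -5.5 145. ] toolz [ 0.005 -0.001 -1.   ] tilt 0.3 x.Y 1.0 y.Y 0.0009 F [-3.1  3.1 14.6] [0.38 0.76 0.31] w 29.9 40.002912282943726
to drum [ -43.5577679  -168.55414334  -45.02282428]
d mm [ 0.   2.1 40. ] rotvec [ 0.03  0.3  -0.05]
cradle offset x,y 0.47 0.09 h above final -0.38
```

Call:
apply_moves(increments=[[-1,-0.0005,0.0001,-0.0005,0,0,0],[-1,-0.0003,0.0001,-0.001,0,0,0],[-1,0,0,0,0,0,0],[-1,0,0,0,0,0,0]])

```text
time_s: 23.72
ee_pos: [570.2, -5.5, 144.8]
ee_rot: [179.6, -0.1, 75.7]
force: [-3.4, 2.2, 19.1]
gripper_width: 29.6
gripper_force: 40.0
```

```bash
python3 p4.py; python3 - <<'E'
exec(open('p.py').read())
f=grab('wrist'); import pickle; pickle.dump(f,open('w8.pkl','wb'))
g=cv2.cvtColor(f['color'],cv2.COLOR_RGB2GRAY).astype(np.float32)
for x in (-11,11):
    ys=np.arange(20,74,1.0); P=np.array([proj(f,T((x,y,118)))[0] for y in ys]).astype(np.float32)
    print(x,P[0],P[-1],cv2.remap(g,P[:,:1].copy(),P[:,1:].copy(),cv2.INTER_LINEAR).ravel().astype(int).tolist())
E
```

```text
23.7167 q [-1.7 21.4 97.8 -0.  60.4 12.6] pos [570.2  -5.5 144.8] toolz [ 0.008 -0.001 -1.   ] tilt 0.44 x.Y 1.0 y.Y 0.0011 F [-3.4  2.2 19.1] [0.26 0.91 0.35] w 29.6 40.00414967536926
to drum [ -43.51678182 -168.5972188   -44.81248314]
d mm [ 0.1  2.  40.2] rotvec [ 0.05  0.44 -0.06]
cradle offset x,y 0.41 0.12 h above final -0.59
23.7167 q [-1.7 21.4 97.8 -0.  60.4 12.6] pos [570.2  -5.5 144.8] toolz [ 0.008 -0.001 -1.   ] tilt 0.44 x.Y 1.0 y.Y 0.0011 F [-3.4  2.2 19.1] [0.26 0.91 0.35] w 29.6 40.00414967536926
to drum [ -43.51678182 -168.5972188   -44.81248314]
-11 [297.42853 396.08487] [295.98987 313.4626 ] [103, 104, 104, 104, 103, 103, 104, 104, 104, 104, 103, 86, 55, 57, 55, 60, 62, 64, 64, 63, 66, 69, 73, 78, 78, 70, 65, 63, 62, 63, 57, 55, 51, 48, 31, 23, 25, 26, 25, 26, 26, 26, 26, 25, 27, 27, 26, 28, 27, 28, 29, 28, 27, 34]
11 [335.44363 395.97247] [336.89096 313.4    ] [103, 104, 104, 104, 104, 103, 104, 105, 105, 105, 105, 84, 55, 56, 55, 62, 62, 64, 64, 63, 65, 68, 72, 76, 76, 70, 65, 63, 63, 64, 58, 53, 51, 46, 31, 26, 26, 26, 26, 28, 27, 28, 27, 28, 28, 29, 28, 29, 28, 29, 28, 29, 29, 30]
```

Call:
apply_moves(increments=[[-1,0,0,0.0025,0,0,0],[-1,0,0,0,0,0,0],[-0.2,0,0,0,0,0,0],[-0.2,0,0,0,0,0,0],[-0.2,0,0,0,0,0,0]], newtons=15)

```text
time_s: 24.18
ee_pos: [568.4, -5.8, 142.6]
ee_rot: [179.9, 0.0, 75.7]
force: [-0.2, 0.7, -0.2]
gripper_width: 36.3
gripper_force: 0.0
```

Call:
apply_moves(increments=[[0.2,0,0,0,0,0,0],[0.5,0,0,0,0,0,0],[0.5,0,0,0,0,0,0],[0.5,0,0,0.02,0,0,0],[0.5,0,0,0.03,0,0,0]])

```text
time_s: 24.6
ee_pos: [567.0, -5.5, 190.8]
ee_rot: [-179.7, 0.1, 75.7]
force: [0.8, -0.1, -0.2]
gripper_width: 66.4
gripper_force: 0.0
```

Call:
apply_moves(increments=[[0.5,0,0,0.03,0,0,0],[0.5,0,0,0.02,0,0,0],[0.5,-0.0087,-0.0339,0,0,0,0],[0.5,-0.0087,-0.0339,0,0,0,0],[1,-0.0087,-0.0339,0,0,0,0]])

```text
time_s: 25.02
ee_pos: [542.8, -107.9, 243.8]
ee_rot: [179.8, -0.0, 75.8]
force: [0.5, -0.2, 0.2]
gripper_width: 72.8
gripper_force: 0.0
```

Call:
apply_moves(increments=[[1,-0.0087,-0.0339,0,0,0,0],[1,-0.0087,-0.0339,0,0,0,0],[1,0,0,0,0,0,0],[1,0,0,0,0,0,0],[1,0,0,0,0,0,0]])

```text
time_s: 25.43
ee_pos: [525.6, -174.6, 243.2]
ee_rot: [179.8, -0.1, 75.6]
force: [-0.8, 0.3, 0.0]
gripper_width: 91.3
gripper_force: 0.0
```

```bash
python3 p4.py; python3 - <<'E'
exec(open('p.py').read())
f=grab('wrist'); import pickle; pickle.dump(f,open('w9.pkl','wb'))
g=cv2.cvtColor(f['color'],cv2.COLOR_RGB2GRAY).astype(np.float32)
def scan(p):
    P=np.array([proj(f,T(q))[0] for q in p]).astype(np.float32); return cv2.remap(g,P[:,:1].copy(),P[:,1:].copy(),cv2.INTER_LINEAR).ravel().astype(int).tolist()
for x in (-11,11): print(x,scan([(x,y,118) for y in range(20,75)]))
for z,y in ((146,-54),(146,-52),(124,0),(124,27),(118,9)): print(z,y,scan([(x,y,z) for x in np.arange(-20,20.5,.5)]))
print('fin px',proj(f,T((0,-54,146))),'wedge head top x',scan([(x,86,159) for x in np.arange(-25,26)]))
print('wedge head top y',scan([(0,y,159) for y in range(65,110)]))
E
```

```text
25.4333 q [-19.6  15.8  91.    0.1  73.   -5.3] pos [ 525.6 -174.6  243.2] toolz [ 0.003  0.    -1.   ] tilt 0.16 x.Y 1.0 y.Y -0.0007 F [-0.8  0.3  0. ] [-0.12  0.02  0.  ] w 91.3 0.0
to drum [   1.08049003    0.50833504 -143.23176837]
d mm [ 44.7 171.1 -58.2] rotvec [-0.03  0.17  0.04]
cradle offset x,y -0.92 -174.76 h above final 97.83
25.4333 q [-19.6  15.8  91.    0.1  73.   -5.3] pos [ 525.6 -174.6  243.2] toolz [ 0.003  0.    -1.   ] tilt 0.16 x.Y 1.0 y.Y -0.0007 F [-0.8  0.3  0. ] [-0.12  0.02  0.  ] w 91.3 0.0
to drum [   1.08049003    0.50833504 -143.23176837]
-11 [147, 146, 146, 147, 147, 147, 147, 147, 147, 148, 148, 148, 148, 142, 98, 96, 141, 146, 146, 146, 146, 146, 146, 146, 147, 147, 147, 147, 147, 147, 147, 148, 148, 148, 147, 82, 75, 100, 143, 146, 145, 145, 145, 145, 145, 145, 146, 146, 146, 146, 146, 146, 147, 146, 0]
11 [146, 146, 147, 146, 147, 147, 146, 147, 147, 147, 147, 147, 148, 142, 98, 96, 138, 145, 145, 146, 146, 146, 145, 145, 145, 146, 134, 104, 104, 104, 104, 104, 103, 103, 102, 76, 74, 85, 102, 102, 102, 102, 102, 102, 103, 102, 102, 102, 102, 102, 1
[... 1623 characters left out ...]
, 76, 104, 129, 146, 147, 147, 148, 148, 148, 148, 148, 148, 148, 148, 148, 147, 147, 147, 147, 148, 147, 147, 138, 125, 110, 99, 93, 90, 89, 86, 85, 86, 86, 85, 85, 85, 85, 87, 90, 89, 94, 107, 129, 142, 148, 148, 148, 147, 147, 147, 147, 146, 147, 147, 148, 147, 147, 147, 147, 147, 146, 137, 116, 77, 70, 71, 77, 91, 95, 95, 95, 94, 94]
fin px [[318.89854983 201.03383136]] wedge head top x [0, 0, 0, 0, 0, 0, 0, 0, 0, 0, 0, 0, 0, 0, 0, 0, 0, 0, 0, 0, 0, 0, 0, 0, 0, 0, 0, 0, 0, 0, 0, 0, 0, 0, 0, 0, 0, 0, 0, 0, 0, 0, 0, 0, 0, 0, 0, 0, 0, 0, 0]
wedge head top y [0, 0, 0, 0, 0, 0, 0, 0, 0, 0, 0, 0, 0, 0, 0, 0, 0, 0, 0, 0, 0, 0, 0, 0, 0, 0, 0, 0, 0, 0, 0, 0, 0, 0, 0, 0, 0, 0, 0, 0, 0, 0, 0, 0, 0]
```

Call:
apply_moves(increments=[[1,0.0086,0.0336,0.005,0,0,0],[1,0.0086,0.0336,0,0,0,0],[1,0.0086,0.0336,0,0,0,0],[1,0,0,0,0,0,0],[1,0,0,0,0,0,0]])

```text
time_s: 25.9
ee_pos: [551.8, -71.4, 248.3]
ee_rot: [179.8, -0.0, 76.0]
force: [-0.5, -1.0, 0.4]
gripper_width: 91.2
gripper_force: 0.0
```

```bash
python3 - <<'E'
exec(open('p.py').read())
import pickle
f2=grab('wrist'); pickle.dump(f2,open('w10.pkl','wb'))
for n in ('w6','w9','w7','w10'):
    f=pickle.load(open(n+'.pkl','rb')); g=cv2.cvtColor(f['color'],cv2.COLOR_RGB2GRAY).astype(np.float32)
    ys=np.arange(8,100,.5)
    P=np.array([proj(f,T((-12,y,118)))[0] for y in ys]).astype(np.float32)
    v=cv2.remap(g,P[:,:1].copy(),P[:,1:].copy(),cv2.INTER_LINEAR).ravel()
    print(n,[(float(y),int(a)) for y,a in zip(ys,v) if a<135 and a>0])
f=f2;g=cv2.cvtColor(f['color'],cv2.COLOR_RGB2GRAY).astype(np.float32)
for nm,p in (('headx',[(x,86,159) for x in range(-25,26)]),('heady',[(0,y,159) for y in range(65,112)])):
    P=np.array([proj(f,T(q))[0] for q in p]).astype(np.float32);print(nm,P[0],cv2.remap(g,P[:,:1].copy(),P[:,1:].copy(),cv2.INTER_LINEAR).ravel().astype(int).tolist())
E
```

```text
25.9 q [-8.6 15.8 90.2  0.  73.8  5.5] pos [551.8 -71.4 248.3] toolz [ 0.003 -0.    -1.   ] tilt 0.17 x.Y 1.0 y.Y 0.0053 F [-0.5 -1.   0.4] [-0.17  0.07 -0.01] w 91.2 0.0
to drum [ -25.10344679 -102.72048598 -148.30441034]
w6 [(12.5, 125), (13.0, 101), (13.5, 82), (14.0, 98), (14.5, 122), (34.0, 95), (34.5, 81), (35.0, 97), (35.5, 125), (54.5, 129), (55.0, 115), (55.5, 105), (56.0, 93), (56.5, 74), (57.0, 74), (57.5, 75), (58.0, 75), (58.5, 75), (59.0, 75), (59.5, 74), (60.0, 75), (60.5, 85), (61.0, 112), (73.5, 36)]
w9 [(12.5, 124), (13.0, 98), (13.5, 81), (14.0, 96), (14.5, 123), (33.5, 123), (34.0, 99), (34.5, 81), (35.0, 96), (35.5, 123), (54.5, 131), (55.0, 82), (55.5, 75), (56.0, 76), (56.5, 81), (57.0, 99), (57.5, 126), (73.5, 45)]
w7 [(13.0, 134), (13.5, 117), (14.0, 118), (14.5, 125), (34.0, 130), (34.5, 122), (35.0, 123), (35.5, 129), (55.0, 130), (55.5, 121), (56.0, 119), (56.5, 119), (57.0, 119), (57.5, 121), (58.0, 124), (58.5, 120), (59.0, 112), (59.5, 100), (60.0, 100), (60.5, 108), (61.0, 123), (82.5, 132), (83.0, 127), (83.5, 127), (84.0, 126), (84.5, 126), (85.0, 12
[... 730 characters left out ...]
, (86.5, 46), (87.0, 46), (87.5, 45), (88.0, 45), (88.5, 46), (89.0, 45), (89.5, 45), (90.0, 45), (90.5, 46), (91.0, 46), (91.5, 45), (92.0, 45), (92.5, 46), (93.0, 45), (93.5, 44), (94.0, 44), (94.5, 49), (95.0, 71), (95.5, 110)]
headx [280.37506 150.65974] [147, 146, 145, 143, 145, 143, 142, 141, 140, 140, 124, 48, 45, 44, 46, 46, 44, 45, 44, 44, 46, 44, 45, 44, 44, 44, 43, 43, 42, 42, 41, 41, 41, 42, 41, 42, 41, 41, 41, 39, 45, 98, 99, 98, 99, 98, 97, 98, 97, 99, 98]
heady [319.69147 184.14503] [64, 63, 64, 64, 64, 64, 64, 64, 65, 66, 64, 50, 41, 42, 42, 42, 43, 43, 42, 42, 43, 44, 43, 43, 44, 44, 43, 43, 44, 44, 42, 81, 145, 142, 136, 136, 136, 128, 98, 98, 98, 99, 98, 95, 108, 134, 139]
```

Call:
apply_moves(increments=[[-1,0.009,0.033,0,0,0,-0.3],[-1,0.009,0.033,0,0,0,0],[-1,0,0,0,0,0,0],[-1,0,0,-0.02,0,0,0],[-1,0,0,-0.02,0,0,0]])

```text
time_s: 26.37
ee_pos: [570.2, -8.6, 209.0]
ee_rot: [179.6, -0.0, 75.4]
force: [0.0, -0.0, -1.3]
gripper_width: 60.9
gripper_force: 0.0
```

Call:
apply_moves(increments=[[-1,0,0,-0.015,0,0,0],[-1,0,0,0,0,0,0],[-1,0,0,0,0,0,0],[-1,0,0,0,0,0,0],[-1,0,0,0,0,0,0]])

```text
time_s: 26.78
ee_pos: [570.2, -8.6, 194.8]
ee_rot: [179.7, -0.0, 75.3]
force: [0.4, -0.2, -0.1]
gripper_width: 27.4
gripper_force: 0.0
```

```bash
python3 p4.py
```

```text
26.7833 q [-2.  19.  93.5 -0.  67.1 12.7] pos [570.2  -8.6 194.8] toolz [ 0.006 -0.001 -1.   ] tilt 0.33 x.Y 1.0 y.Y -0.0058 F [ 0.4 -0.2 -0.1] [-0.09  0.05 -0.02] w 27.4 0.0
to drum [ -43.51672474 -165.4503964   -94.76318111]
d mm [ 0.1  5.2 -9.8] rotvec [0.03 0.33 0.33]
cradle offset x,y 1.19 -2.93 h above final 49.36
```

Call:
apply_moves(increments=[[-1,-0.0004,0.0031,0,0,0,0],[-1,0,0,-0.01,0,0,0],[-1,0,0,-0.008,0,0,0],[-1,0,0,0,0,0,0],[-1,0,0,0,0,0,0]])

```text
time_s: 27.2
ee_pos: [568.4, -5.0, 174.4]
ee_rot: [179.9, 0.0, 75.4]
force: [0.7, -0.6, -0.1]
gripper_width: 0.1
gripper_force: 0.0
```

```bash
python3 p4.py
```

```text
27.2 q [-1.7 19.9 95.3 -0.  64.7 13. ] pos [568.4  -5.  174.4] toolz [ 0.001 -0.    -1.   ] tilt 0.06 x.Y 1.0 y.Y -0.0051 F [ 0.7 -0.6 -0.1] [-0.08  0.1  -0.01] w 0.1 0.0
to drum [ -41.75083587 -169.10994629  -74.38915186]
d mm [ 1.9  1.5 10.6] rotvec [0.02 0.06 0.29]
cradle offset x,y -1.42 0.18 h above final 28.99
```

Call:
apply_moves(increments=[[-1,0.0008,-0.0002,-0.001,0,0,0],[-1,0,0,-0.001,0,0,0],[-1,0,0,-0.001,0,0,0],[-1,0,0,0,0,0,0],[-1,0,0,0,0,0,0]])

```text
time_s: 27.62
ee_pos: [570.2, -5.3, 172.9]
ee_rot: [179.8, -0.0, 75.4]
force: [0.1, -0.4, 3.7]
gripper_width: 0.4
gripper_force: 1.4
```

```bash
python3 p4.py
```

```text
27.6167 q [-1.7 20.  95.4 -0.  64.3 13. ] pos [570.2  -5.3 172.9] toolz [ 0.004 -0.    -1.   ] tilt 0.25 x.Y 1.0 y.Y -0.0053 F [ 0.1 -0.4  3.7] [-0.07  0.16 -0.02] w 0.4 1.3935006991960108
to drum [ -43.49435954 -168.80826173  -72.92651057]
d mm [ 0.1  1.8 12.1] rotvec [0.02 0.25 0.3 ]
cradle offset x,y 0.34 0.32 h above final 27.53
```

Call:
apply_moves(increments=[[-1,-0.0002,0,-0.0015,0,0,0],[-1,-0.0002,0,-0.0015,0,0,0],[-1,-0.0002,0,-0.0015,0,0,0],[-1,0,0,0,0,0,0],[-1,0,0,0,0,0,0]])

```text
time_s: 28.03
ee_pos: [570.9, -5.4, 172.5]
ee_rot: [179.4, -0.1, 75.4]
force: [-3.5, 0.1, 21.1]
gripper_width: 0.5
gripper_force: 10.4
```

```bash
python3 p4.py
```

```text
28.0333 q [-1.7 20.  95.5 -0.  63.9 13. ] pos [570.9  -5.4 172.5] toolz [ 0.01  -0.001 -1.   ] tilt 0.57 x.Y 1.0 y.Y -0.0052 F [-3.5  0.1 21.1] [-0.12  0.79 -0.02] w 0.5 10.421453271992505
to drum [ -44.24732693 -168.67974668  -72.47577961]
d mm [-0.6  1.9 12.5] rotvec [0.05 0.57 0.3 ]
cradle offset x,y 1.1 0.38 h above final 27.08
```

Call:
apply_moves(increments=[[-1,0.0005,0,0.004,0,0,0],[-1,0,0,0.02,0,0,0],[-1,0,0,0.03,0,0,0],[-1,0,0,0.02,0,0,0],[-1,-0.0087,-0.0339,0,0,0,0.3]])

```text
time_s: 28.45
ee_pos: [564.7, -35.6, 246.3]
ee_rot: [179.3, -0.3, 76.0]
force: [1.7, -1.3, 1.3]
gripper_width: 0.4
gripper_force: 0.0
```

Call:
apply_moves(increments=[[-1,-0.0087,-0.0339,0,0,0,0],[-1,-0.0087,-0.0339,0,0,0,0],[-1,-0.0087,-0.0339,0,0,0,0],[-1,-0.0087,-0.0339,0,0,0,0],[-1,0,0,0,0,0,0]])

```text
time_s: 28.87
ee_pos: [524.7, -179.9, 241.6]
ee_rot: [179.8, 0.2, 75.4]
force: [0.4, -0.1, -0.0]
gripper_width: 0.4
gripper_force: 0.0
```

Call:
apply_moves(increments=[[1,0,0,0,0,0,0],[1,0,0,0,0,0,0],[1,0,0,0,0,0,0],[1,0,0,0,0,0,0],[1,0,0,0,0,0,0]])

```text
time_s: 29.28
ee_pos: [526.6, -173.6, 241.8]
ee_rot: [179.8, -0.0, 75.8]
force: [0.6, -0.7, 0.9]
gripper_width: 30.7
gripper_force: 0.0
```

```bash
cp m.py m2.py; cat >> m2.py <<'E'
gg=cv2.cvtColor(fw['color'],cv2.COLOR_RGB2GRAY).astype(np.float32)
def scan(p):
    P=np.array([proj(fw,T(q))[0] for q in p]).astype(np.float32); return cv2.remap(gg,P[:,:1].copy(),P[:,1:].copy(),cv2.INTER_LINEAR).ravel()
ys=np.arange(8,72,.5); print([(float(y),int(a)) for y,a in zip(ys,scan([(-12,y,118) for y in ys])) if a<135])
xs=np.arange(-9,9.1,.5); print('cap y34',[(float(x),int(a)) for x,a in zip(xs,scan([(x,45,124) for x in xs]))])
E
python3 m2.py
```

```text
29.2833 q [-19.5  15.9  91.1   0.1  72.8  -5.2] pos [ 526.6 -173.6  241.8] toolz [ 0.003 -0.    -1.   ] tilt 0.17 x.Y 1.0 y.Y 0.0017 F [ 0.6 -0.7  0.9] [-0.13  0.06 -0.01] w 30.7 0.0
to drum [ 1.28248609e-01 -4.93527865e-01 -1.41825386e+02]
-3 tip [314.4 203. ] cap [316.3 169.6] [316.3 119.6]
0 tip [318.  203.1] cap [318.  169.6] [318.1 119.6]
3 tip [321.6 203. ] cap [319.8 169.6] [320.  119.6]
drum l/r [287.  217.7] [348.9 217.8]
drum row 219 [142, 142, 145, 142, 143, 144, 143, 101, 74, 74, 76, 78, 79, 80, 82, 81, 82, 82, 82, 85, 84, 85, 85, 85, 86, 86, 85, 87, 87, 85, 86, 87, 86, 85, 85, 85, 85, 84, 84, 83, 83, 82, 82, 82, 81, 82, 74, 63, 63, 61, 61, 62, 61, 61, 59, 59, 60, 60, 59, 60, 59, 60, 58, 59, 60, 59, 57, 54, 57, 82, 99, 97, 96, 96, 98, 99, 100, 100, 98, 96]
fin row 199 [137, 139, 137, 136, 136, 138, 139, 140, 140, 138, 137, 139, 141, 142, 141, 140, 139, 140, 139, 124, 149, 149, 150, 149, 149, 147, 147, 131, 88, 97, 113, 132, 132, 132, 133, 131, 127, 126, 125, 126, 126, 125, 123, 120, 119, 117, 118, 116, 112, 113]
fin row 201 [137, 137, 138, 137, 137, 136, 138, 139, 140, 13
[... 629 characters left out ...]
60, 62, 61, 61, 61, 60, 59, 61, 55, 51, 51]
[(12.5, 128), (13.0, 90), (13.5, 89), (14.0, 106), (14.5, 132), (33.5, 128), (34.0, 85), (34.5, 87), (35.0, 105), (35.5, 129), (54.5, 129), (55.0, 97), (55.5, 79), (56.0, 81), (56.5, 87), (57.0, 104), (57.5, 130)]
cap y34 [(-9.0, 154), (-8.5, 154), (-8.0, 153), (-7.5, 138), (-7.0, 107), (-6.5, 89), (-6.0, 90), (-5.5, 90), (-5.0, 90), (-4.5, 90), (-4.0, 89), (-3.5, 89), (-3.0, 88), (-2.5, 88), (-2.0, 89), (-1.5, 89), (-1.0, 88), (-0.5, 88), (0.0, 88), (0.5, 88), (1.0, 88), (1.5, 88), (2.0, 88), (2.5, 88), (3.0, 87), (3.5, 87), (4.0, 87), (4.5, 87), (5.0, 87), (5.5, 86), (6.0, 86), (6.5, 85), (7.0, 81), (7.5, 100), (8.0, 130), (8.5, 148), (9.0, 134)]
```

```bash
python3 -c "
from workcell import env
print(env.job_done())"
```

```text
the job is handed in; nothing more can be done
None
```

The job is handed in at about 29 s of the 72 s. The fin measured within about half a degree of straight up, and the wedge stands upright in the gap, released, after a second press to 21 N moved neither it nor the cassette row. The seam at the last cassette still measures about 0.7 mm wider than the others; I put that down to its bevelled edges because it did not change under the second press. Neither spacer was gripped or moved, and I saw no sign of contact with anything else on the bench.

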